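# Pick the long bolt from the stock crate and lay it in the V rest

### The job

First lift the file off the crate and lay it flat on the bench. Then find the one long bolt among the shorter ones in the crate, take it out, and lay it level in the two V's of the steel rest, with its head beyond the outer side of one V and its threaded end reaching through the other (either way round); let go of it only once it sits in the V's. Leave everything else in the crate.

Things in the scene. Friction and masses are not known exactly. Their poses are not given: they have to be found in the camera images.
- crate: Open wooden crate fixed to the bench, 268 (x) by 232 (y) by 55 mm high; walls 9 mm, floor 8 mm thick (its top 8 mm above the bench), 12 mm posts in the inner corners. Origin under its centre, on the bench. Six loose things lie on its floor: two rows 116 mm apart in x, three in a row 62 mm apart in y, the bolts roughly along x. A file lies across its rim.
- v_rest: Steel rest fixed to the bench: base 75 (x) by 118 (y) by 8 mm, two uprights, each with an open right-angled V, 42 mm wide at the top, top 69 mm above the bench. The V's are 8 mm thick along y: inner faces 29 mm, outer faces 37 mm either side of the centre. Origin under the base's centre; a bolt lies in it along y.
- rest_seat (a point): Point on the axis line of the long bolt's shank when it sits in both V's, midway between the V's, 55 mm above the bench. Axes as v_rest.
- long_bolt: The wanted bolt, 96 mm over all, the only one so long. Square head 18 mm wide at y = 40 to 48 mm; fixed square nut 18 mm wide at y = -25 to -16 mm; round shank 11 mm thick from head to threaded end (y = -45 mm), bare for gripping between nut and head. Origin on its underside halfway along, 9 mm below its axis; y points to the head, z up. 40 to 85 g. Starts on the crate's floor.
- bolt_mid (a point): Middle of the long bolt's 96 mm, on the shank's axis (9 mm above the bolt's origin).
- bolt_neck (a point): Point on the long bolt's axis just under its head, 40 mm from bolt_mid towards the head.
- file: Flat file, 299 mm long, 200 to 325 g: blade 24 mm wide, 15 mm thick, y = -149 to 50 mm; wooden handle 28 mm wide, 29 mm thick, y = 50 to 149 mm. Starts across the crate's rim (underside 55 mm above the bench), roughly along the crate's y. Origin on its underside halfway along; y points to the handle's end, z up. Balances within 25 mm of its middle. The bench to the left of the rest is free.
- file_mid (a point): Middle of the file's length, 7.5 mm above its underside.
- poker: Long bent iron bar that stays where it is, fixed, about 20 mm high, lying on the bench slantwise behind the V rest: from its near left end, about 360 mm to the left of the robot's middle and 500 mm ahead, to the back of the bench. Lay nothing on it. Origin near its middle.
- short_bolt_a: Short bolt, not wanted, stays in the crate: same shape as the long bolt but 82 mm long over all, head and nut 16 mm square, shank 10 mm thick. Origin on its underside, halfway along; y points along the bolt to the head.
- short_bolt_b: Short bolt, not wanted, stays in the crate: same shape as the long bolt but 82 mm long over all, head and nut 16 mm square, shank 10 mm thick. Origin on its underside, halfway along; y points along the bolt to the head.
- short_bolt_c: Short bolt, not wanted, stays in the crate: same shape as the long bolt but 82 mm long over all, head and nut 16 mm square, shank 10 mm thick. Origin on its underside, halfway along; y points along the bolt to the head.
- padlock: Padlock lying flat, 80 x 52 x 16 mm, stays in the crate. Origin on its underside, at the middle.
- match_tin: Flat brass tin, 42 x 64 x 18 mm, stays in the crate. Origin on its underside, at the middle.

How it is judged:
By the outcome, as a careful person would: the job done as asked, in the order asked, and still so for the second after the job is handed in, with the robot touching nothing.
It also fails if it takes over 64 s, if anything falls off the work surface, if the arm or the gripper's body presses on something with over 40 N, if the wrist force passes 120 N, or if a joint passes its speed limit or range.

### The arm

A 7-joint arm with a two-finger parallel gripper is mounted at the origin on a cart in front of the work surface, level with it; the furniture and walls round the work are solid. World frame = base frame: x ahead of the robot, y to its left, z up, the work surface at z = 0. Lengths are in mm, angles in rad, forces in N, time in s.
With the tool pointing down it reaches from about 425 to 825 mm from the base axis. Payload 3.6 kg.
Tool frame: the origin (TCP) lies midway between the tips of the shut fingers; the grasp point (between the pads) lies 19 mm behind it (ctrl.grip_depth is the distance from the TCP to the grasp point, in mm); z points along the fingers, x is the direction in which the jaws open and shut, and the axes are right-handed (so a half turn about z gives the same grasp; the last joint's range is limited). The gripper opens to 93 mm and grips with 3 to 60 N. Pads are 15 mm wide; open, the fingers measure 128 mm over their backs; the gripper's body (75 mm by 188 mm) begins 65 mm behind the grasp point.
Start: joints at [1.24, 0.615, -0.013, 1.423, 0.008, 1.103, -0.04], TCP at [194.458, -620.2, 218.64] pointing down, gripper open.
Joint ranges: [-3.12, 3.12], [-0.3, 2.06], [-1.34, 1.32], [0.26, 2.42], [-1.36, 4.5], [0.01, 1.98], [-2.84, 2.84]. Speed limits (rad/s): [2.79, 2.79, 3.14, 3.14, 3.14, 3.14, 3.14].

### API

Orientations are given as a unit quaternion [w, x, y, z].
In Python, from station import ctrl gives the robot as it stands. The module is installed in compiled form; this text tells all that it offers. Calls block until the motion is done:
- ctrl.movep(position, orientation): joint-space move of the TCP to a pose.
- ctrl.move_straight(position, attitude=None, rate=150): straight line of the TCP; attitude=None keeps the orientation; rate is the mean speed in mm/s.
- ctrl.move_joints(angles): joint-space move.
- ctrl.set_gripper(opening, grip_force=None): finger opening in mm; grip_force is the grip in N (None keeps the last); returns when the fingers have stopped.
- ctrl.pause(seconds).
- ctrl.inverse_kinematics(position, orientation): joint angles nearest the present ones, or None.
- ctrl.snapshot(name): name is "scene" or "top"; returns a dict with "img" (384x512x3 uint8, red, green, blue), "K" (3x3 intrinsics, pixels), "cam_to_world" (4x4, takes a point from camera to world coordinates). Camera axes: x right, y up, looking along -z (the intrinsics and any distortion apply to the point x, -y, -z); pixel columns grow to the right and rows downward; lengths in mm; the calibration is good to about 2 mm. A picture is of the moment at which its call begins. There is no depth.
A pose or a line that the arm cannot do raises ctrl.Unreachable and nothing moves.
- ctrl.finish_job(): hands the job in, once; it reports no verdict.
Readings, each from a call of its own:
- ctrl.current_time(): time.
- ctrl.current_q(): joint angles.
- ctrl.current_qvel(): joint speeds.
- ctrl.current_joint_torque(): joint torques, N m.
- ctrl.current_ee_pos(): TCP position.
- ctrl.current_ee_rot(): TCP orientation.
- ctrl.current_contact_force(): force on the tool from outside, world axes, zero at the start.
- ctrl.current_ft_torque(): the same for the moment, N m.
- ctrl.current_finger_gap(): finger opening in mm.
Only numpy, scipy, OpenCV 4.12 (cv2) and the standard library are available. Lean on these libraries where they do the work, as an engineer would, in place of code of your own. Each camera call takes 0.05 s, during which the arm holds its last target.

## Working session

There is one attempt and no reset: what is moved stays moved. The work goes in short steps, each a Python script; the robot and the scene stay as the last script left them, time stands still between calls to the robot, and variables do not carry over. Pictures are saved under pics/ and viewed, and the job is handed in when it is done.

```bash
mkdir -p pics; ls; python3 - <<'E'
from station import ctrl
import cv2,numpy as np
np.set_printoptions(suppress=True,precision=4)
for n in ("scene","top"):
    s=ctrl.snapshot(n); print(n,s["K"],s["cam_to_world"],[k for k in s])
    for k in s:
        if k not in("img","K","cam_to_world"): print(k,s[k])
    cv2.imwrite(f"pics/{n}0.png",cv2.resize(s["img"][:,:,::-1],(800,600),interpolation=cv2.INTER_CUBIC))
    np.savez(f"{n}0.npz",**s)
print(ctrl.current_time(),ctrl.current_ee_rot(),ctrl.current_ee_pos(),ctrl.grip_depth)
E
```

```text
pics
scene [[423.5436   0.     248.7146]
 [  0.     423.5436 191.4802]
 [  0.       0.       1.    ]] [[ -0.7916   0.4492  -0.4142 166.8593]
 [ -0.611   -0.5812   0.5375 452.1122]
 [  0.0007   0.6785   0.7346 742.6107]
 [  0.       0.       0.       1.    ]] ['img', 'K', 'cam_to_world']
top [[489.9079   0.     251.0927]
 [  0.     489.9079 189.2387]
 [  0.       0.       1.    ]] [[  -0.0068    0.9828   -0.1846  357.8587]
 [  -0.9997   -0.0108   -0.0208  -48.7008]
 [  -0.0224    0.1845    0.9826 1020.2481]
 [   0.        0.        0.        1.    ]] ['img', 'K', 'cam_to_world']
0.1 [-0.0007  0.806  -0.5919 -0.0009] [ 194.2476 -619.5729  217.6011] 18.8
```

View pics/scene0.png

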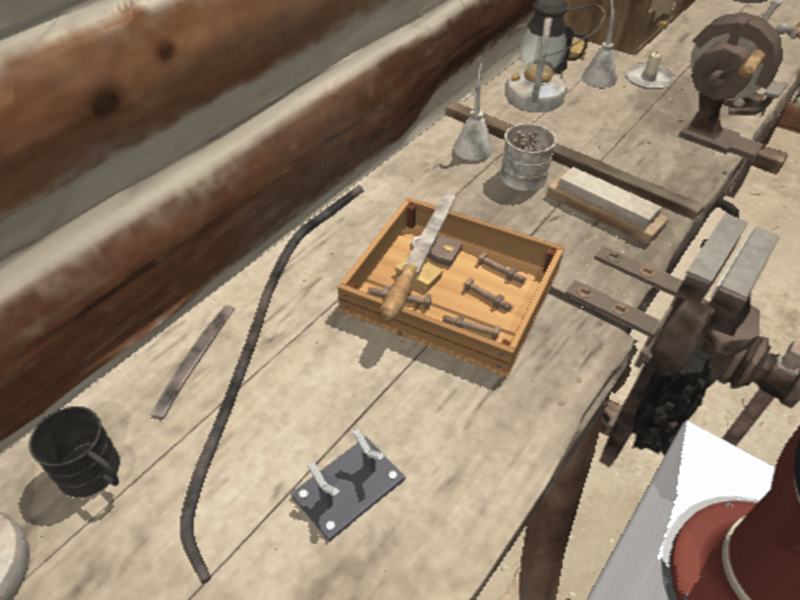

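View pics/top0.png

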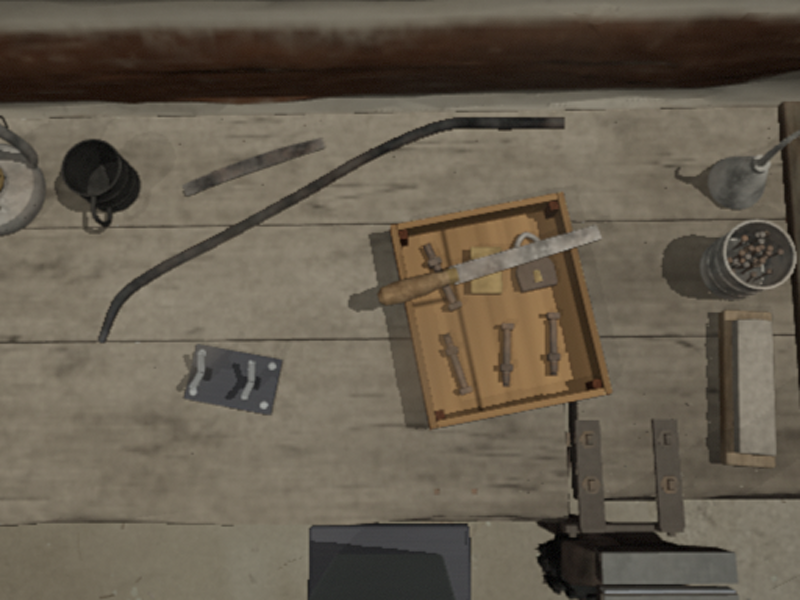

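The top view (800×600) shows the crate near (500,310) with the file across it, its handle near (415,288). The bolts are near (440,275), (455,362), (507,353) and (552,343). The V rest is near (233,380) and the poker lies from (102,340) to (563,123). Next I'll crop in to measure.

```bash
cat > h.py <<'E'
import numpy as np,cv2
np.set_printoptions(suppress=True,precision=2)
def load(n): return dict(np.load(n))
def ray(s,px):
    px=np.asarray(px,float); K=s["K"]; T=s["cam_to_world"]
    d=np.array([(px[0]-K[0,2])/K[0,0],-(px[1]-K[1,2])/K[1,1],-1.0])
    return T[:3,3],T[:3,:3]@d
def onplane(s,px,z):
    o,d=ray(s,px); return o+d*(z-o[2])/d[2]
def proj(s,P):
    T=s["cam_to_world"];K=s["K"]
    c=T[:3,:3].T@(np.asarray(P,float)-T[:3,3]); return np.array([K[0,0]*c[0]/-c[2]+K[0,2],K[1,1]*-c[1]/-c[2]+K[1,2]])
def tri(s1,p1,s2,p2):
    o1,d1=ray(s1,p1);o2,d2=ray(s2,p2);d1=d1/np.linalg.norm(d1);d2=d2/np.linalg.norm(d2)
    A=np.stack([d1,-d2],1);t=np.linalg.lstsq(A,o2-o1,rcond=None)[0]
    a=o1+t[0]*d1;b=o2+t[1]*d2; return (a+b)/2,np.linalg.norm(a-b)
def crop(s,u0,v0,u1,v1,k,fn):
    im=cv2.resize(s["img"][v0:v1,u0:u1,::-1],None,fx=k,fy=k,interpolation=cv2.INTER_CUBIC)
    for u in range((u0//10+1)*10,u1,10):
        cv2.line(im,((u-u0)*k,0),((u-u0)*k,5 if u%50 else 12),(0,255,0),1)
        if u%20==0: cv2.putText(im,str(u),((u-u0)*k-10,22),0,.35,(0,255,0),1)
    for v in range((v0//10+1)*10,v1,10):
        cv2.line(im,(0,(v-v0)*k),(5 if v%50 else 12,(v-v0)*k),(0,255,0),1)
        if v%20==0: cv2.putText(im,str(v),(12,(v-v0)*k+4),0,.35,(0,255,0),1)
    cv2.imwrite(fn,im)
E
python3 - <<'E'
from h import *
t=load("top0.npz");s=load("scene0.npz")
crop(t,225,120,400,280,4,"pics/t_crate.png")
crop(t,110,215,190,270,8,"pics/t_rest.png")
crop(s,210,120,365,245,5,"pics/s_crate.png")
crop(s,180,270,265,350,7,"pics/s_rest.png")
E
```

```text
(no output)
```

View pics/t_crate.png

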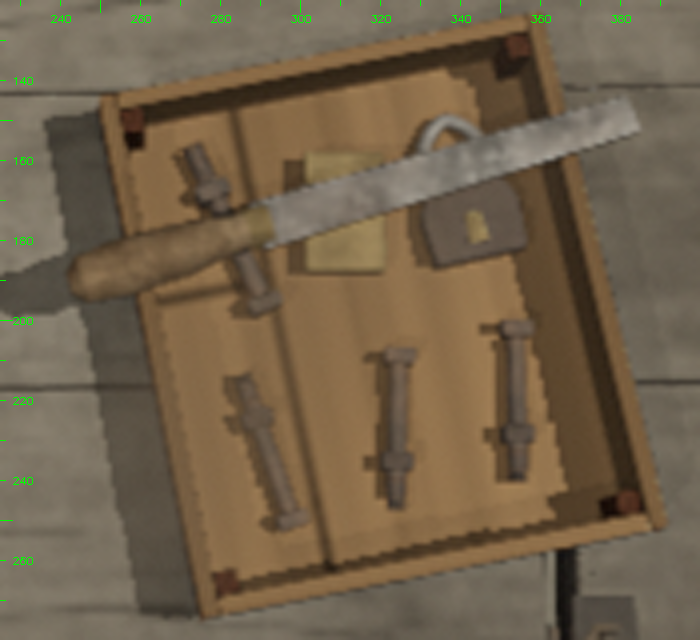

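View pics/t_rest.png

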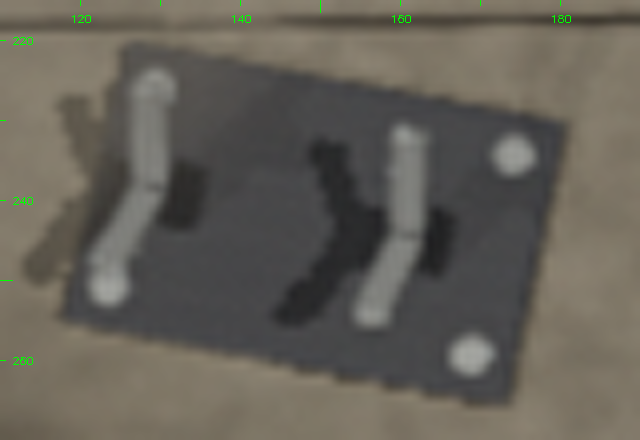

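View pics/s_crate.png

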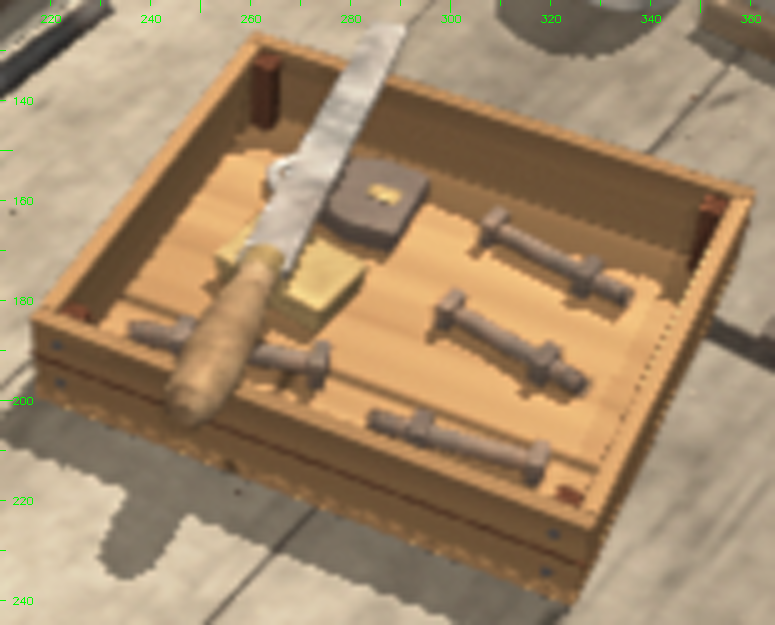

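View pics/s_rest.png

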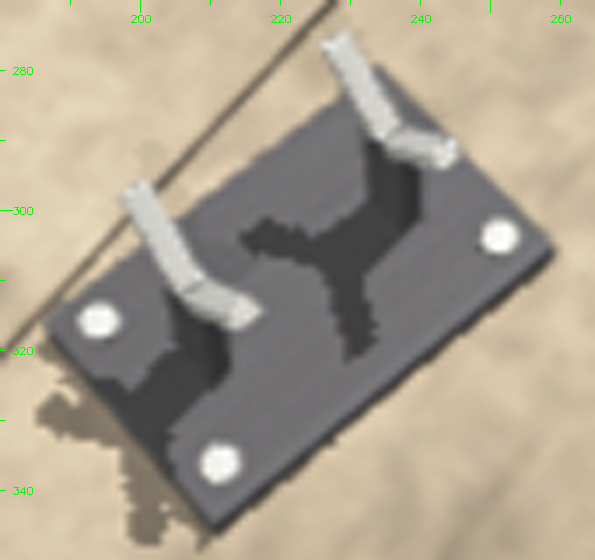

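The close-ups give these original pixels:

| Feature | Top | Scene |
|---|---|---|
| Bolt under the handle (tail to head) | (271,157) to (291,197) | (237,186) to (324,193) |
| File (handle end to blade tip) | (244,188) to (383,148) | – |
| Rest V's (vertex) | (128,239), (161,244) | – |

I'll triangulate the main points and compare the bolt lengths.

```bash
python3 - <<'E'
from h import *
t=load("top0.npz");s=load("scene0.npz")
print("crate corners tri")
for n,a,b in [("backleft",(251,144),(217,184)),("backright",(357,125),(262,127)),("nearright",(389,251),(360,158)),("nearleft",(277,273),(329,224))]:
    print(n,*tri(t,a,s,b),onplane(t,a,55)[:2])
print("file")
for n,a,b in [("handle end",(244,188),(248,202)),("tip",(382.5,148.5),(287,126)),("bladejoint",(291.5,175),(263,171))]:
    print(n,*tri(t,a,s,b),onplane(t,a,65)[:2],onplane(s,b,65)[:2])
print("bolts")
for n,a,b,c,d in [("A",(272.5,157.5),(290.5,196.5),(237.5,186),(323.5,192.5)),("B",(285,215),(297,251),(285,204),(338,213)),("C",(325,207.5),(324,246.5),(300,179.5),(346.5,196.5)),("D",(353.5,201),(354,239),(309,164),(335.5,178.5))]:
    p=onplane(t,a,17);q=onplane(t,b,17);u=onplane(s,c,17);v=onplane(s,d,17)
    print(n,p[:2],q[:2],np.linalg.norm(p-q),u[:2],v[:2],np.linalg.norm(u-v))
print("rest")
for n,a,b in [("V1vertex",(128.5,238.5),(207.5,311)),("V2vertex",(161,244),(236,289.5)),
 ("V1 far",(129,224),(199,297)),("V1near",(123.5,252.5),(215,314.5)),("V2far",(161,231.5),(228,276)),("V2near",(156.5,254.5),(243.5,291.5)),
 ("base",(126,220.5),(187,316)),("base",(180.5,230.5),(234,279)),("base",(174.5,265),(259,306)),("base",(117.5,254.5),(210.5,345))]:
    print(n,*tri(t,a,s,b))
E
```

```text
crate corners tri
backleft [632.66 -29.86  47.67] 5.619425816386942 [633.17 -28.72]
backright [ 666.37 -246.44   58.36] 6.539763647580341 [ 670.54 -245.84]
nearright [ 411.96 -295.99   57.43] 3.9581794964751293 [ 413.96 -295.94]
nearleft [370.37 -78.5   55.58] 6.257233165818072 [373.31 -77.43]
file
handle end [535.48 -16.45  66.15] 9.359619647221882 [540.02 -14.41] [531.49 -18.63]
tip [ 619.88 -296.07   52.21] 2.3490834784030006 [ 617.5  -292.36] [ 610.35 -282.51]
bladejoint [ 562.16 -109.94   68.93] 4.995982840225763 [ 565.33 -109.16] [ 561.98 -113.93]
bolts
A [613.95 -73.05] [ 530.16 -109.13] 91.2262580782534 [607.68 -76.57] [ 436.28 -182.71] 201.59982853715508
B [491.61 -96.97] [ 417.69 -119.88] 77.38678035615119 [487.15 -98.57] [ 378.69 -148.81] 119.53173492718633
C [ 506.38 -179.67] [ 426.33 -174.88] 80.19461634846486 [ 502.66 -184.86] [ 387.81 -204.33] 116.48287494555447
D [ 519.34 -238.8 ] [ 441.02 -236.27] 78.36681562781696 [ 514.34 -243.78] [ 437.05 -239.82] 77.39024026702182
rest
V1vertex [442.14 216.66  46.6 ] 2.939472854545821
V2vertex [430.35 151.52  44.19] 3.9671868132148567
V1 far [467.7  211.61  62.04] 6.719936357505894
V1near [415.75 220.45  69.87] 3.060284924216768
V2far [452.64 147.7   64.28] 5.359447577495765
V2near [408.82 155.54  65.58] 3.149194858499854
base [482.63 234.07   5.78] 4.7638990904952685
base [461.4  119.51   7.13] 2.633131645995801
base [390.47 132.02  -2.44] 3.530525302006211
base [411.86 248.91   5.69] 5.176985094122048
```

Bolt A, the one under the file handle, is the longest in the top view: about 91 mm against about 78 for the others. I misread some of the scene-view ticks, so I'll measure again with masks and contours for better precision.

```bash
python3 - <<'E'
from h import *
t=load("top0.npz");s=load("scene0.npz")
for nm,im,pts in [("top",t,dict(rim=(262,135),rim2=(300,132),floor=(300,215),bench=(235,215),blade=(310,170),handle=(258,186),bolt=(289,225),bolt2=(325,225),rest=(140,250),vtop=(129,230),shadowfloor=(350,220))),("scene",s,dict(rim=(240,157),handle=(251,195),blade=(278,140),floor=(290,200),bolt=(245,187),bench=(240,250),rest=(215,290)))]:
    h=cv2.cvtColor(im["img"],cv2.COLOR_RGB2HSV)
    for k,(u,v) in pts.items(): print(nm,k,h[v,u],im["img"][v,u])
E
```

```text
top rim [ 20  53 124] [124 115  98]
top rim2 [ 21  48 122] [122 115  99]
top floor [ 17 120 134] [134 106  71]
top bench [ 19  50 128] [128 119 103]
top blade [ 16  43 129] [129 119 107]
top handle [ 16 106 128] [128 104  75]
top bolt [15 82 99] [99 83 67]
top bolt2 [ 14  70 105] [105  90  76]
top rest [120   7  71] [69 69 71]
top vtop [ 30  13 122] [122 122 116]
top shadowfloor [ 15 133  94] [94 70 45]
scene rim [ 15 129 140] [140 104  69]
scene handle [ 16 110 217] [217 172 123]
scene blade [ 16  30 177] [177 167 156]
scene floor [ 15 129 158] [158 118  78]
scene bolt [ 14  72 164] [164 139 118]
scene bench [ 18  57 196] [196 178 152]
scene rest [ 18  54 204] [204 187 161]
```

```bash
cat > seg.py <<'E'
from h import *
t=load("top0.npz");s=load("scene0.npz")
def up(im,k=4): return cv2.resize(im,None,fx=k,fy=k,interpolation=cv2.INTER_CUBIC)
def un(p,k=4): return (np.asarray(p,float)+.5)/k-.5
def biggest(m): 
    c,_=cv2.findContours(m,cv2.RETR_EXTERNAL,cv2.CHAIN_APPROX_NONE); return max(c,key=cv2.contourArea)
def region(m,box,k=4):
    o=np.zeros_like(m);u0,v0,u1,v1=[int(x*k) for x in box];o[v0:v1,u0:u1]=m[v0:v1,u0:u1];return o
if __name__=="__main__":
    H=cv2.cvtColor(up(t["img"]),cv2.COLOR_RGB2HSV)
    m=region(((H[...,1]>85)&(H[...,2]>40)).astype(np.uint8)*255,(225,115,400,280))
    m=cv2.morphologyEx(m,cv2.MORPH_OPEN,np.ones((9,9)))
    c=biggest(m); 
    c=cv2.approxPolyDP(cv2.convexHull(c),8,True)[:,0]; print("crate top px",un(c))
    for p in un(c): print(onplane(t,p,55))
    # rest base + V tops in both views
    for nm,im,box in (("top",t,(112,213,188,272)),("scene",s,(180,268,266,352))):
        g=up(im["img"]);Hh=cv2.cvtColor(g,cv2.COLOR_RGB2HSV)
        m=region(((Hh[...,1]<32)).astype(np.uint8)*255,box)
        m=cv2.morphologyEx(m,cv2.MORPH_OPEN,np.ones((5,5)))
        cv2.imwrite(f"pics/m_rest_{nm}.png",m[int(box[1]*4):int(box[3]*4),int(box[0]*4):int(box[2]*4)])
        c=biggest(m); a=cv2.approxPolyDP(cv2.convexHull(c),7,True)[:,0]; print(nm,"rest hull",un(a).tolist())
        th=95 if nm=="top" else 150
        v=region(((Hh[...,1]<32)&(Hh[...,2]>th)).astype(np.uint8)*255,box)
        n,l,st,ce=cv2.connectedComponentsWithStats(v)
        for i in range(1,n):
            if st[i,4]>150:
                print(" blob",un(ce[i]),st[i,4]/16, un(st[i,:2]),st[i,2:4]/4)
E
python3 seg.py
```

```text
crate top px [[359.88 122.88]
 [391.12 250.88]
 [274.62 273.88]
 [241.62 189.88]
 [249.62 143.12]]
[ 675.   -251.91   55.  ]
[ 414.17 -300.06   55.  ]
[371.67 -72.79  55.  ]
[538.15  -9.26  55.  ]
[635.05 -25.92  55.  ]
top rest hull [[125.625, 220.625], [179.625, 229.875], [172.875, 264.375], [118.125, 254.625]]
 blob [126.5  237.41] 147.8125 [120.62 222.62] [11.25 30.5 ]
 blob [159.16 242.99] 108.8125 [153.88 230.12] [ 9.25 25.5 ]
 blob [173.74 233.9 ] 22.25 [171.12 231.38] [5.5  5.25]
 blob [168.43 258.89] 25.1875 [165.62 256.12] [6.   5.75]
scene rest hull [[228.875, 274.125], [258.375, 305.625], [209.625, 345.125], [186.375, 314.875], [198.125, 296.125]]
 blob [234.46 284.74] 114.8125 [225.38 274.12] [20.75 19.75]
 blob [205.78 306.66] 126.3125 [196.88 295.38] [20.25 21.5 ]
 blob [251.   303.24] 24.75 [248.12 300.62] [6.   5.25]
 blob [193.7  315.32] 26.0 [190.62 312.62] [6.5 5.5]
 blob [210.98 335.68] 28.5625 [208.12 332.88] [6. 6.]
```

```bash
python3 - <<'E'
from h import *
a=cv2.imread("pics/m_rest_top.png");b=cv2.imread("pics/m_rest_scene.png")
h=max(a.shape[0],b.shape[0]);f=lambda x:np.pad(x,((0,h-x.shape[0]),(0,10),(0,0)),constant_values=128)
cv2.imwrite("pics/m.png",np.hstack([f(a),f(b)]))
E
```

```text
(no output)
```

View pics/m.png

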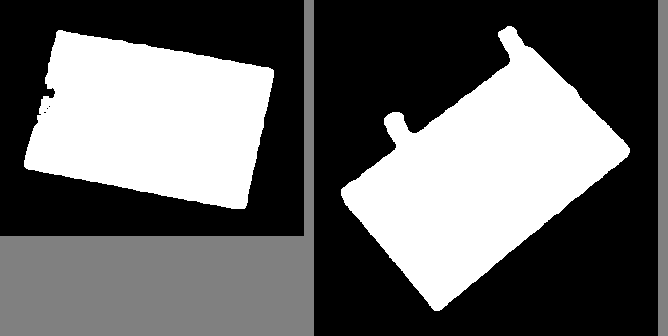

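```bash
python3 - <<'E'
from h import *
t=load("top0.npz");s=load("scene0.npz")
print("base corners on z=8 top"); 
tc=[(125.6,220.6),(179.9,229.9),(172.9,264.4),(118,254.6)]; sc=[(186.3,314.9),(235,278),(258.4,305.6),(209.6,345.1)]
T=np.array([onplane(t,p,8) for p in tc]);S=np.array([onplane(s,p,8) for p in sc]);print(T,S,T.mean(0),S.mean(0))
for X in (T,S):
    d=(X[0]-X[1]+X[3]-X[2]);print("ylong dir yaw",np.degrees(np.arctan2(-d[0],d[1])),[np.linalg.norm(X[i]-X[(i+1)%4]) for i in range(4)])
print("screw",tri(t,(168.43,258.89),s,(251,303.24)))
for p in [(173.74,233.9),(168.43,258.89)]: print(onplane(t,p,8))
for p in [(251,303.24),(193.7,315.32),(210.98,335.68)]: print("s",onplane(s,p,8))
print("V blob",tri(t,(159.16,242.99),s,(234.46,284.74)))
print("crate scene");
sc=[(216.5,183.6),(260.8,126.6),(360.5,158),(328,225)]
for p in sc: print(onplane(s,p,55))
E
```

```text
base corners on z=8 top
[[484.28 235.51   8.  ]
 [463.76 121.24   8.  ]
 [392.98 134.22   8.  ]
 [413.85 248.41   8.  ]] [[481.94 233.02   8.  ]
 [459.65 116.46   8.  ]
 [387.09 135.92   8.  ]
 [409.8  249.68   8.  ]] [438.72 184.84   8.  ] [434.62 183.77   8.  ]
ylong dir yaw -10.26655504771091 [np.float64(116.09809957519663), np.float64(71.96394522071765), np.float64(116.08449511104307), np.float64(71.60418142564323)]
ylong dir yaw -11.054077310478428 [np.float64(118.66938799164556), np.float64(75.12714575271133), np.float64(116.00558750661669), np.float64(74.04190051633688)]
screw (array([402.28, 142.36,  10.46]), np.float64(4.086602751755323))
[455.56 133.89   8.  ]
[404.26 143.7    8.  ]
s [401.13 140.59   8.  ]
s [470.48 225.22   8.  ]
s [419.23 235.17   8.  ]
V blob (array([431.89, 152.27,  60.2 ]), np.float64(2.312029608575181))
crate scene
[626.6  -25.81  55.  ]
[ 668.87 -250.05   55.  ]
[ 410.04 -300.1    55.  ]
[367.9  -76.48  55.  ]
```

```bash
cat >> h.py <<'E'
def quat(jx):
    """tool down, jaw axis (tool x) along horizontal world angle jx (rad)"""
    from scipy.spatial.transform import Rotation as R
    x=np.array([np.cos(jx),np.sin(jx),0]);z=np.array([0,0,-1.]);y=np.cross(z,x)
    q=R.from_matrix(np.stack([x,y,z],1)).as_quat(); return [q[3],q[0],q[1],q[2]]
def bestquat(ctrl,pos,jx):
    out=[]
    q0=np.array(ctrl.current_q())
    for a in (jx,jx+np.pi):
        q=ctrl.inverse_kinematics(list(pos),quat(a))
        if q is not None: out.append((np.abs(np.array(q)-q0).max(),a,np.array(q)))
    return sorted(out,key=lambda o:o[0])
E
python3 - <<'E'
from h import *
from station import ctrl
t=load("top0.npz");s=load("scene0.npz")
for n,a,b in [("handle end",(243.4,189.6),(247,200.8)),("tip",(382.1,148.4),(287.2,125.6)),("joint",(292.1,175.9),(264,171.2))]:
    print(n,*tri(t,a,s,b),onplane(t,a,69)[:2],onplane(s,b,69)[:2])
print("A",[tri(t,a,s,b) for a,b in [((272,156.8),(237,186.2)),((290.3,196),(273.6,192))]])
print("near edge",onplane(t,(100,334),0),"left",onplane(t,(0,250),0),"poker",onplane(t,(65.5,218),10),"seam",onplane(t,(0,218),0))
for p,a in [((577,-153,130),np.radians(15)),((415,430,60),np.radians(0)),((415,430,60),np.radians(15)),((438,184,100),np.radians(-10))]:
    print(p,bestquat(ctrl,p,a))
E
```

```text
handle end [533.5  -14.4   72.13] 4.292912780358238 [536.05 -13.35] [533.09 -17.23]
tip [ 619.01 -294.73   54.9 ] 3.109045364195613 [ 616.63 -290.56] [ 608.23 -279.81]
joint [ 560.33 -111.15   68.49] 5.179652625368404 [ 562.62 -110.06] [ 557.48 -111.46]
A [(array([611.66, -73.69,  17.77]), np.float64(7.805339398408044)), (array([ 528.82, -109.22,   21.09]), np.float64(3.645915240575218))]
near edge [255.2  280.43   0.  ] left [425.85 499.97   0.  ] poker [490.71 361.76  10.  ] seam [493.38 505.97   0.  ]
(577, -153, 130) [(np.float64(0.7450466289431844), np.float64(0.2617993877991494), array([ 0.5 ,  0.67, -0.45,  1.68,  0.36,  0.88,  0.16])), (np.float64(2.355342202145602), np.float64(3.4033920413889427), array([ 0.01,  0.65,  0.35,  1.7 , -0.28,  0.85, -2.4 ]))]
(415, 430, 60) [(np.float64(1.4779904370206571), np.float64(3.141592653589793), array([-0.24,  1.02, -1.15,  1.72,  1.03,  1.14,  1.42])), (np.float64(1.6880634533108752), np.float64(0.0), array([-0.45,  0.82, -0.67,  1.73,  0.65,  0.83, -1.42]))]
(415, 430, 60) [(np.float64(1.6851407816661363), np.float64(0.2617993877991494), array([-0.44,  0.82, -0.67,  1.73,  0.66,  0.84, -1.16])), (np.float64(1.7253123934885877), np.float64(3.4033920413889427), array([-0.24,  1.02, -1.15,  1.72,  1.03,  1.14,  1.68]))]
(438, 184, 100) [(np.float64(1.2839842651852191), np.float64(-0.17453292519943295), array([-0.04,  0.59, -0.59,  2.04,  0.52,  0.67, -1.15])), (np.float64(1.6098357475714196), np.float64(2.9670597283903604), array([ 0.25,  0.8 , -1.15,  2.03,  0.93,  0.96,  1.57]))]
```

```bash
python3 - <<'E'
from h import *
from station import ctrl
a=np.radians(16.8)
ctrl.movep([576,-154,130],quat(a))
print(ctrl.current_time(),ctrl.current_ee_pos(),ctrl.current_finger_gap())
ctrl.set_gripper(50)
for n in("top","scene"):
    s=ctrl.snapshot(n);np.savez(f"{n}1.npz",**s);print(proj(s,ctrl.current_ee_pos()))
t=load("top1.npz");s=load("scene1.npz")
crop(t,215,100,415,250,4,"pics/t1.png");crop(s,200,60,340,220,4,"pics/s1.png")
print(ctrl.current_time())
E
```

```text
2.2833 [ 575.69 -155.99  130.01] 92.74342204848021
[317.5  161.69]
[269.32 137.54]
3.2417
```

View pics/t1.png

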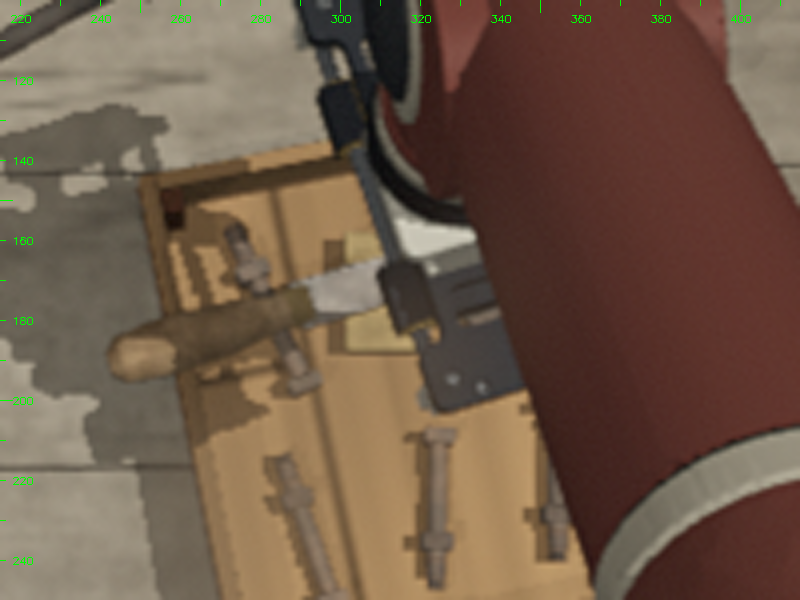

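View pics/s1.png

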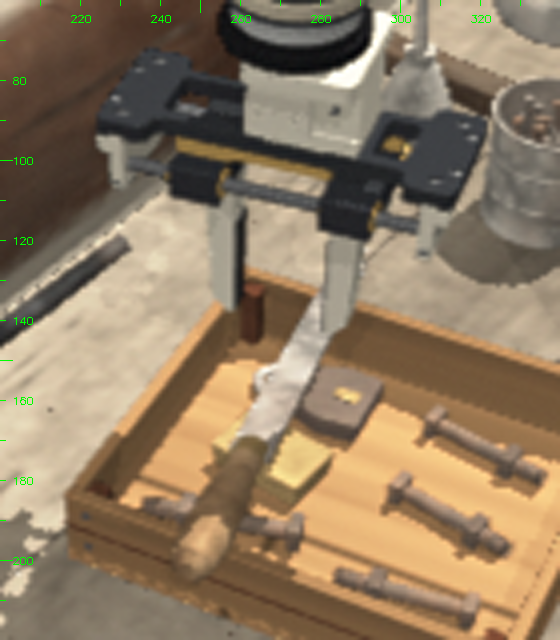

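The fingertips appear in the scene view with their midpoint near (270,139). The prediction was (269,138), so that calibration is good to about 2 mm. The open jaws straddle the blade, so I'll grasp the file.

```bash
python3 - <<'E'
from h import *
from station import ctrl
p=[575.5,-154.5]
ctrl.move_straight(p+[44],rate=130)
print(ctrl.current_ee_pos(),ctrl.current_contact_force())
ctrl.set_gripper(0,50)
print(ctrl.current_time(),ctrl.current_finger_gap(),ctrl.current_contact_force())
ctrl.move_straight(p+[70],rate=80)
print(ctrl.current_finger_gap(),ctrl.current_contact_force(),ctrl.current_ft_torque())
ctrl.move_straight(p+[150],rate=150)
s=ctrl.snapshot("scene");np.savez("scene2.npz",**s);crop(s,180,60,340,220,4,"pics/s2.png")
t=ctrl.snapshot("top");np.savez("top2.npz",**t)
crop(t,215,80,415,280,3,"pics/t2.png")
print(ctrl.current_time(),ctrl.current_contact_force(),ctrl.current_ft_torque())
for z in(35,80,150):
  for p,a in [((400,420,z),np.radians(0)),((400,420,z),np.radians(16)),((400,420,z),np.radians(30))]:
    print(p,a,[(o[0],o[1],o[2]) for o in bestquat(ctrl,p,a)])
E
```

```text
[ 576.21 -154.44   44.63] [-0.06 -0.47  0.75]
4.6083 23.36722136972874 [0.13 0.11 2.1 ]
23.509743350283223 [ 0.38 -1.08 -3.5 ] [-0.15 -0.12 -0.01]
5.8667 [ 0.86 -0.56 -3.15] [-0.15 -0.17 -0.  ]
(400, 420, 35) 0.0 [(np.float64(1.267523062867959), np.float64(3.141592653589793), array([-0.32,  0.93, -0.92,  1.79,  0.93,  0.93,  1.47])), (np.float64(1.3601791798098435), np.float64(0.0), array([-0.67,  0.76, -0.29,  1.8 ,  0.34,  0.63, -1.16]))]
(400, 420, 35) 0.2792526803190927 [(np.float64(1.1459426920499816), np.float64(0.2792526803190927), array([-0.63,  0.77, -0.35,  1.8 ,  0.41,  0.65, -0.94])), (np.float64(1.5055931306882662), np.float64(3.420845333908886), array([-0.29,  0.97, -0.99,  1.79,  0.98,  0.98,  1.71]))]
(400, 420, 35) 0.5235987755982988 [(np.float64(1.1078115179891894), np.float64(0.5235987755982988), array([-0.6 ,  0.77, -0.41,  1.8 ,  0.46,  0.66, -0.75])), (np.float64(1.6688928359561621), np.float64(3.665191429188092), array([-0.23,  1.05, -1.15,  1.79,  1.09,  1.1 ,  1.87]))]
(400, 420, 80) 0.0 [(np.float64(1.283107646666636), np.float64(3.141592653589793), array([-
[... 840 characters left out ...]
 ,  0.85,  1.18,  1.53])), (np.float64(1.3327410919715548), np.float64(0.0), array([-0.59,  0.61, -0.41,  1.71,  0.3 ,  0.89, -1.13]))]
(400, 420, 150) 0.2792526803190927 [(np.float64(1.1208767272079705), np.float64(0.2792526803190927), array([-0.53,  0.63, -0.51,  1.71,  0.38,  0.91, -0.92])), (np.float64(1.5722599143421556), np.float64(3.420845333908886), array([-0.2 ,  0.88, -1.22,  1.7 ,  0.88,  1.22,  1.78]))]
(400, 420, 150) 0.5235987755982988 [(np.float64(1.002260748633913), np.float64(0.5235987755982988), array([-0.49,  0.64, -0.58,  1.71,  0.42,  0.92, -0.72])), (np.float64(1.8548701634739944), np.float64(3.665191429188092), array([-0.22,  0.85, -1.15,  1.7 ,  0.84,  1.17,  2.06]))]
```

View pics/s2.png

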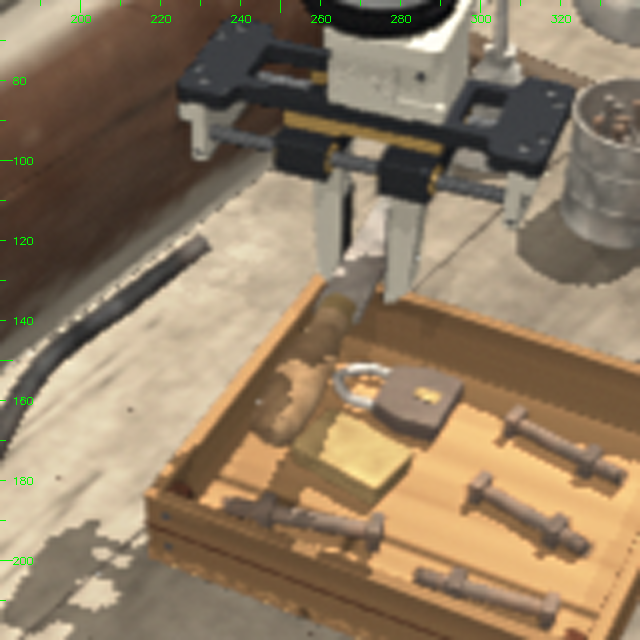

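View pics/t2.png

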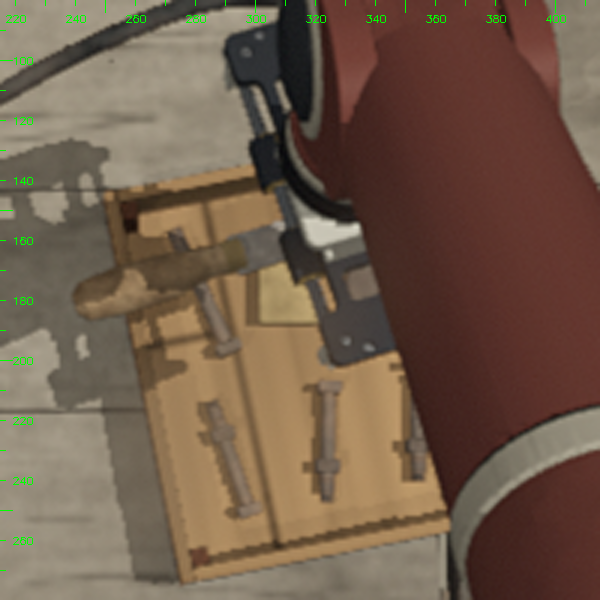

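The file is held level. However, the fingertips reach 11 mm below its underside, so it couldn't be laid on the bench without dropping it. I'll set it back on the rim and take it again nearer the fingertips.

```bash
python3 - <<'E'
from h import *
from station import ctrl
p=[575.5,-154.5]
ctrl.move_straight(p+[60],rate=150)
ctrl.move_straight(p+[44.3],rate=40)
print(ctrl.current_ee_pos(),ctrl.current_contact_force())
ctrl.set_gripper(40)
print(ctrl.current_contact_force())
ctrl.move_straight(p+[57.5],rate=60)
ctrl.set_gripper(0,50)
print(ctrl.current_ee_pos(),ctrl.current_finger_gap())
ctrl.move_straight(p+[75],rate=60)
print(ctrl.current_finger_gap(),ctrl.current_contact_force(),ctrl.current_ft_torque())
ctrl.move_straight(p+[160],rate=180)
print(ctrl.current_time(),ctrl.current_finger_gap(),ctrl.current_ft_torque())
ctrl.movep([385,418,130],quat(np.radians(20)))
print(ctrl.current_time(),ctrl.current_finger_gap(),ctrl.current_contact_force(),ctrl.current_ft_torque())
s=ctrl.snapshot("scene");np.savez("scene3.npz",**s);cv2.imwrite("pics/s3.png",cv2.resize(s["img"][:,:,::-1],(800,600)))
t=ctrl.snapshot("top");np.savez("top3.npz",**t);cv2.imwrite("pics/t3.png",cv2.resize(t["img"][:,:,::-1],(800,600)))
E
```

```text
[ 575.74 -154.68   44.48] [ 0.73 -0.11 -1.16]
[-0.94 -0.55  0.89]
[ 575.42 -154.49   57.33] 23.78253998651597
23.367952495389897 [ 0.36  0.64 -2.76] [-0.15 -0.13 -0.02]
9.55 23.764601983290703 [-0.17 -0.15 -0.04]
11.7167 23.34788538667376 [-0.01 -0.14 -3.03] [-0.17 -0.19 -0.06]
```

View pics/s3.png

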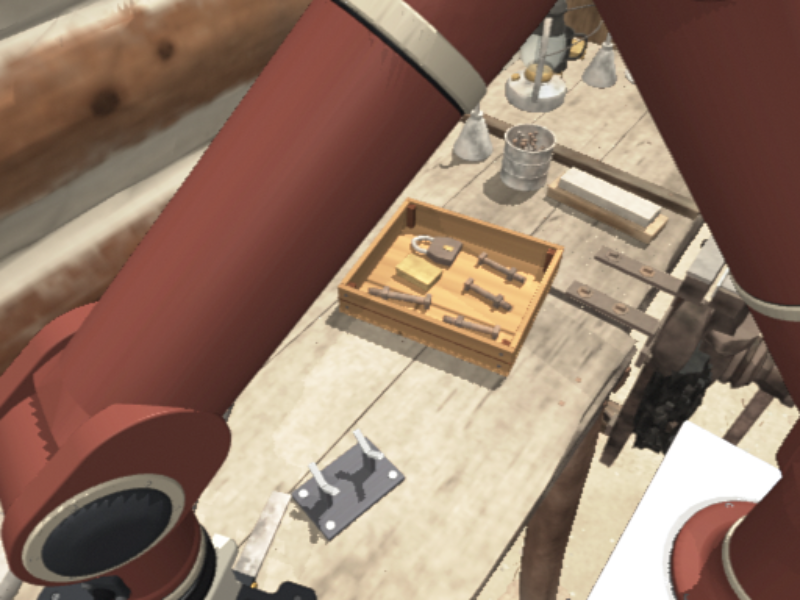

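View pics/t3.png

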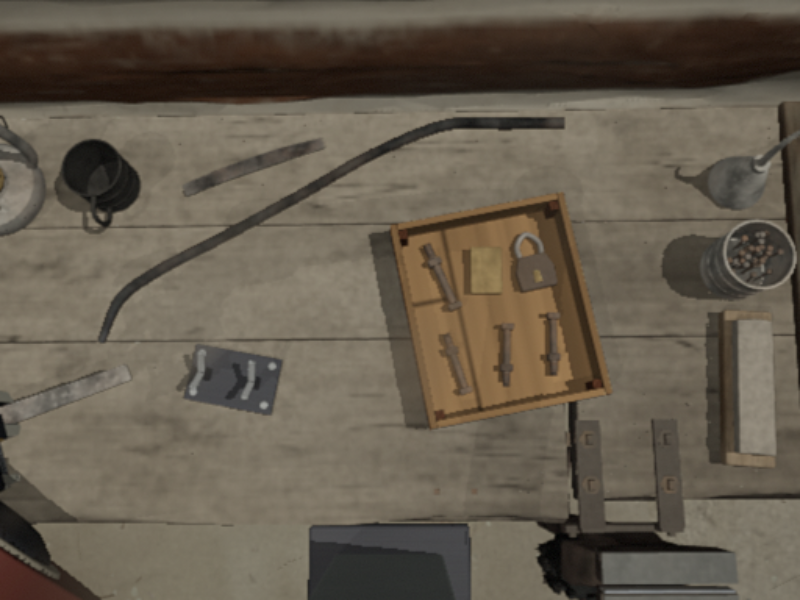

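The file is held clear of everything. Its tip is near (130,370) in the top view, and the bench below is free. In the top view the crate is now unobstructed, with the long bolt from (427,245) to (453,307). I'll lower the file.

```bash
python3 - <<'E'
from h import *
from station import ctrl
p=[385,418]
ctrl.move_straight(p+[12],rate=130)
f0=ctrl.current_contact_force()[2]
for z in (6,4.5,3.5,2.5,1.8):
    ctrl.move_straight(p+[z],rate=40)
    f=ctrl.current_contact_force()[2]; print(z,ctrl.current_ee_pos()[2],f,ctrl.current_ft_torque())
    if f-f0>3: break
ctrl.set_gripper(50)
print(ctrl.current_time(),ctrl.current_contact_force())
ctrl.move_straight(p+[90],rate=180)
A=np.radians(23.3+90)
print(ctrl.current_time())
s=ctrl.snapshot("scene");np.savez("scene4.npz",**s)
E
python3 - <<'E'
from h import *
t=load("top3.npz");s=load("scene3.npz")
crop(t,245,120,345,220,7,"pics/t4.png")
crop(s,205,120,335,240,6,"pics/s4.png")
E
```

```text
6 14.48714488495204 54.30578477101795 [-3.18  2.06 -0.05]
13.825 [-0.92 -0.17  0.54]
14.4417
```

View pics/t4.png

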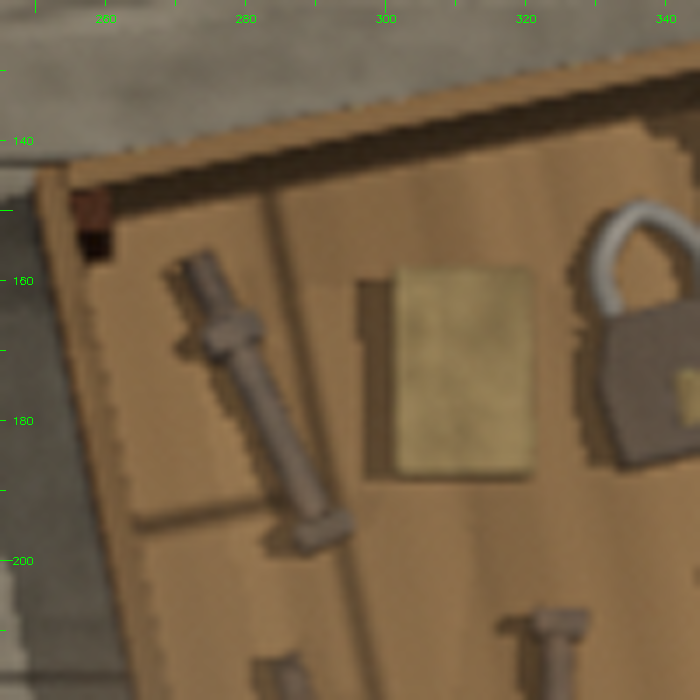

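View pics/s4.png

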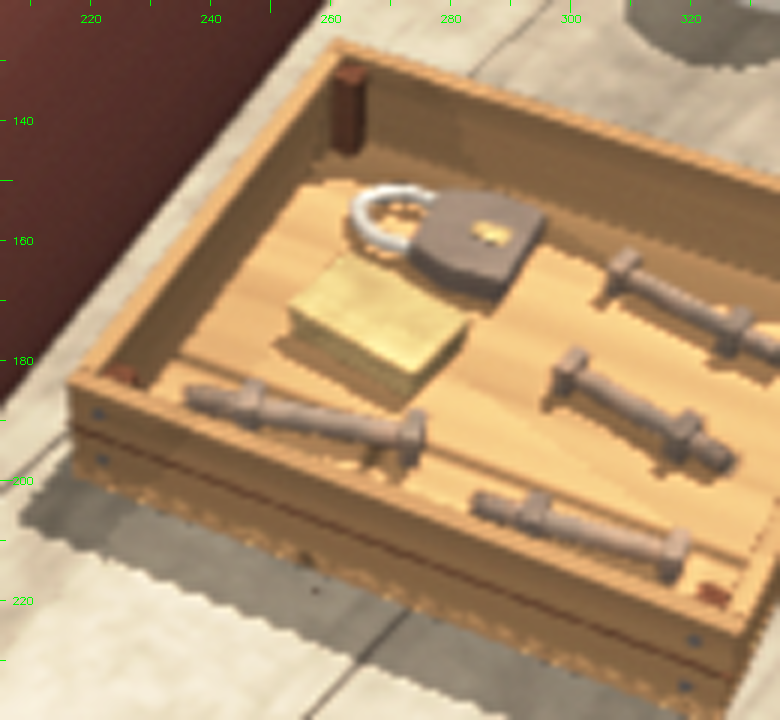

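The file made contact 8 mm sooner than expected, with 54 N at the wrist. I'll look at how it lies now.

```bash
python3 - <<'E'
from h import *
from station import ctrl
A=np.radians(113)
print([(o[0],o[1]) for o in bestquat(ctrl,(568,-93,120),A)])
s=load("scene4.npz")
cv2.imwrite("pics/s4b.png",cv2.resize(s["img"][:,:,::-1],(800,600)))
t=ctrl.snapshot("top");np.savez("top4.npz",**t);cv2.imwrite("pics/t4b.png",cv2.resize(t["img"][:,:,::-1],(800,600)))
E
```

```text
[(np.float64(0.8224248110243872), np.float64(5.113814708343385)), (np.float64(2.295804328305173), np.float64(1.9722220547535925))]
```

View pics/s4b.png

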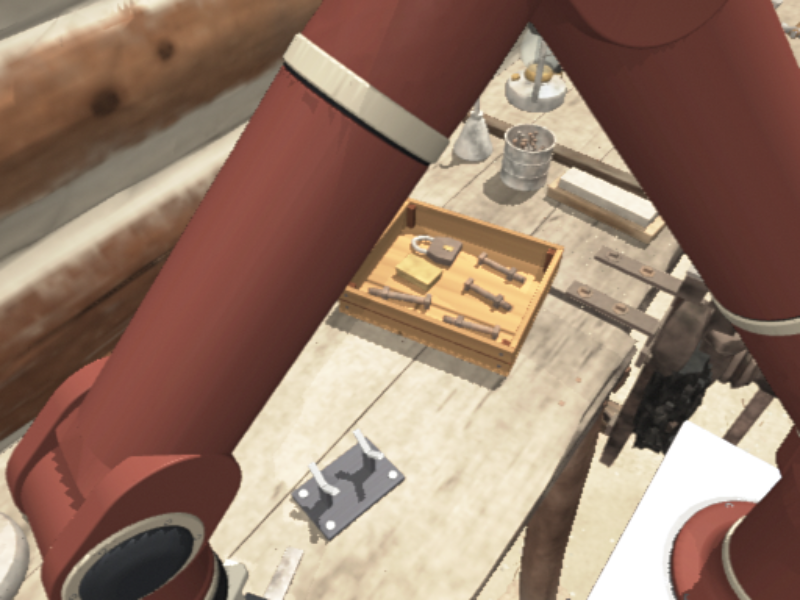

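View pics/t4b.png

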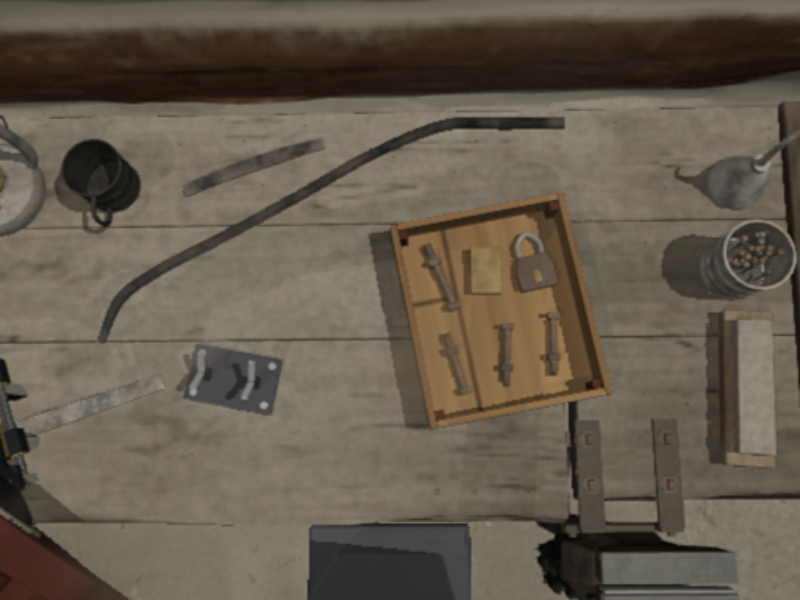

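```bash
python3 - <<'E'
from h import *
from station import ctrl
ctrl.movep([480,100,180],quat(np.radians(-35)))
for n in("top","scene"):
    s=ctrl.snapshot(n);np.savez(f"{n}5.npz",**s)
t=load("top5.npz");s=load("scene5.npz")
crop(t,0,200,130,300,6,"pics/t5.png");cv2.imwrite("pics/s5.png",cv2.resize(s["img"][:,:,::-1],(800,600)))
print(ctrl.current_time(),ctrl.current_contact_force(),ctrl.current_ee_pos())
E
```

```text
15.9417 [ 0.91 -0.47 -0.41] [479.64 101.87 179.64]
```

View pics/s5.png

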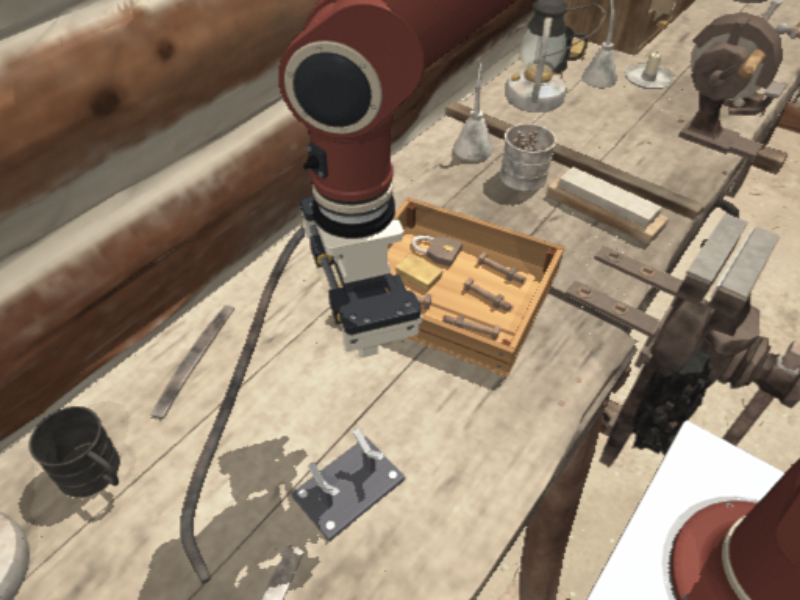

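View pics/t5.png

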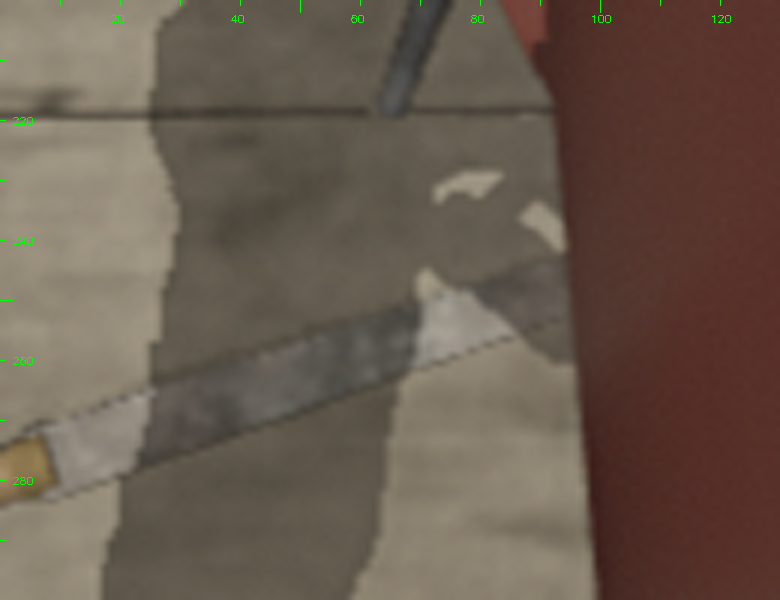

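```bash
python3 - <<'E'
from h import *
t=load("top4.npz");s=load("scene5.npz");s4=load("scene4.npz")
crop(t,0,230,125,290,6,"pics/t6.png");crop(s,150,330,220,384,10,"pics/s6.png");crop(s4,150,330,220,384,10,"pics/s6b.png")
for z in (15,25): 
    a=onplane(t,(8,276),z);b=onplane(t,(103.8,244),z);print(a,b,np.linalg.norm(a-b))
E
```

```text
[371.84 470.67  15.  ] [435.37 276.73  15.  ] 204.07845190685768
[371.7 465.5  25. ] [434.6  273.49  25.  ] 202.04832163375647
```

View pics/t6.png

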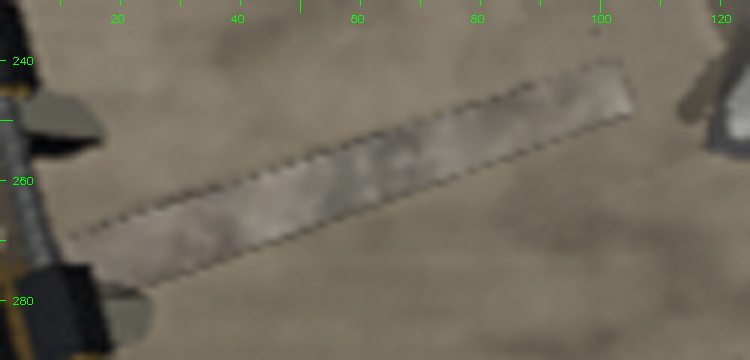

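View pics/s6.png

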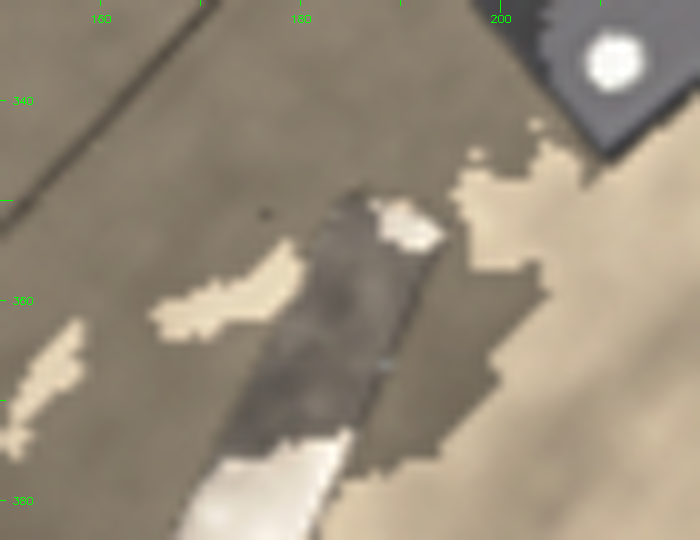

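View pics/s6b.png

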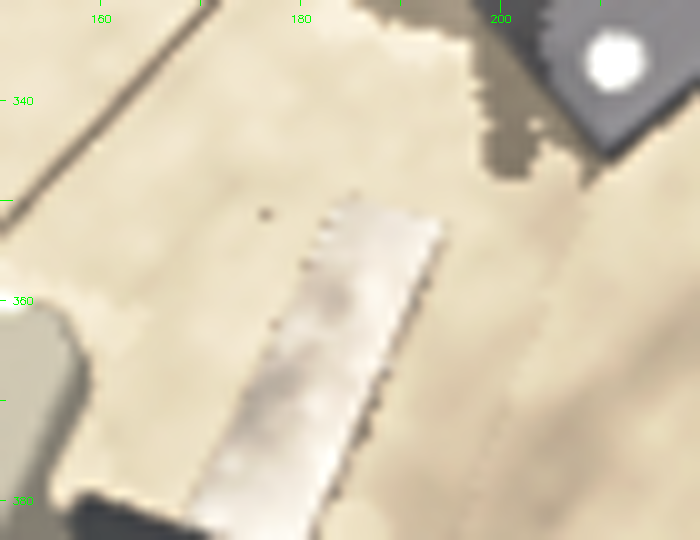

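```bash
python3 - <<'E'
from h import *
t=load("top4.npz");s=load("scene5.npz")
print(tri(t,(102.4,239.6),s,(184.2,349)),tri(t,(104.9,248.6),s,(193.8,352)))
tt=load("top0.npz");ss=load("scene0.npz")
print("crate floor/rest check bias: base corner", tri(t,(118,254.6),s,(209.6,345.1)))
E
```

```text
(array([443.53, 282.32,   4.99]), np.float64(4.007698215476175)) (array([425.3 , 276.02,   6.57]), np.float64(2.6815515186763292))
crate floor/rest check bias: base corner (array([412.73, 249.01,   3.47]), np.float64(3.045434538914041))
```

```bash
python3 - <<'E'
from h import *
t=load("top3.npz");s=load("scene3.npz")
crop(t,0,220,100,285,7,"pics/t7.png");crop(s,140,300,200,384,7,"pics/s7.png")
E
```

```text
(no output)
```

View pics/t7.png

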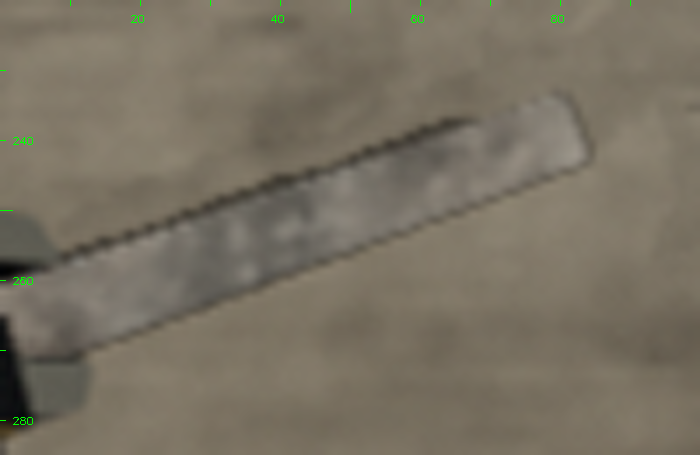

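View pics/s7.png

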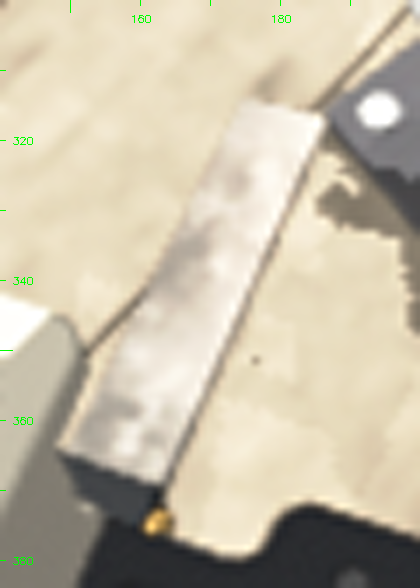

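```bash
python3 - <<'E'
from h import *
t=load("top3.npz");s=load("scene3.npz")
print(tri(t,(80.3,233.1),s,(175.2,314.2)),tri(t,(83.9,242.1),s,(185.7,316.4)))
E
```

```text
(array([444.41, 281.1 , 134.04]), np.float64(4.507985164384095)) (array([428.4 , 273.74, 134.4 ]), np.float64(3.4385256719738337))
```

The handle end lies beyond both camera views. The tip triangulates at bench level, but contact came about 12 mm early, so the unseen handle may be resting on something. I'll move the file to a clear part of the bench that the top camera sees in full: left of the poker's end, along x.

```bash
python3 - <<'E'
from h import *
from station import ctrl
t=load("top4.npz")
for z in (60,4):
  print([ (o[0],o[1],o[2]) for o in bestquat(ctrl,(387.5,418,z),np.radians(18.5))])
  for a in (78,60): print(a,[ (o[0],o[1],o[2]) for o in bestquat(ctrl,(455,430,z),np.radians(a))])
for p in ((302,456,0),(606,404,0)): print(proj(t,p)*800/512)
for p in [(102,340),(130,290),(200,248)]: print(onplane(t,np.array(p)*.64,10))
E
```

```text
[(np.float64(0.5441131643019815), np.float64(0.32288591161895097), array([-0.56,  0.74, -0.49,  1.81,  0.5 ,  0.72, -1.  ])), (np.float64(1.649677660691922), np.float64(3.464478565208744), array([-1.46,  1.  ,  1.13,  1.84, -1.06,  1.06, -2.71]))]
78 [(np.float64(1.0300575308871716), np.float64(1.361356816555577), array([-0.38,  0.87, -0.74,  1.64,  0.71,  0.92, -0.03])), (np.float64(1.507903819097039), np.float64(4.50294947014537), array([-0.79,  0.76,  0.  ,  1.66, -0.  ,  0.73, -2.57]))]
60 [(np.float64(0.7645936774671835), np.float64(1.0471975511965976), array([-0.41,  0.85, -0.67,  1.64,  0.65,  0.88, -0.3 ])), (np.float64(1.7404086468081779), np.float64(4.1887902047863905), array([-0.85,  0.76,  0.09,  1.66, -0.1 ,  0.73, -2.8 ]))]
[(np.float64(0.5847778821090378), np.float64(0.32288591161895097), array([-0.6 ,  0.82, -0.42,  1.84,  0.55,  0.6 , -1.05])), (np.float64(1.5521850153413161), np.float64(3.464478565208744), array([-1.46,  1.11,  1.13,  1.87, -1.2 ,  1.05, -2.61]))]
78 [(np.float64(0.9841841141190923), np.float64(1.361356816555577), array([-0.41,  0.94, -0.68,  1.67,  0.77,  0.82, -0.08])), (np.float64(1.5032293543326907), np.float64(4.50294947014537), array([-0.8 ,  0.84,  0.01,  1.68, -0.01,  0.62, -2.56]))]
60 [(np.float64(0.7172431495215927), np.float64(1.0471975511965976), array([-0.44,  0.92, -0.62,  1.67,  0.71,  0.79, -0.34])), (np.float64(1.720878374858598), np.float64(4.1887902047863905), array([-0.85,  0.84,  0.09,  1.68, -0.12,  0.63, -2.78]))]
[ 24.9  485.44]
[ 80.15 258.93]
[491.56 362.28  10.  ]
[559.46 328.33  10.  ]
[616.92 235.2   10.  ]
```

```bash
python3 - <<'E'
from h import *
from station import ctrl
p=[387.5,418]
ctrl.set_gripper(50)
ctrl.movep(p+[70],quat(np.radians(18.5)))
ctrl.move_straight(p+[15],rate=130)
print(ctrl.current_ee_pos(),ctrl.current_contact_force())
ctrl.move_straight(p+[5],rate=60)
print(ctrl.current_ee_pos(),ctrl.current_contact_force(),ctrl.current_time())
ctrl.set_gripper(0,55)
print(ctrl.current_finger_gap(),ctrl.current_contact_force())
ctrl.move_straight(p+[25],rate=60)
print(ctrl.current_ee_pos(),ctrl.current_finger_gap(),ctrl.current_contact_force(),ctrl.current_ft_torque())
ctrl.move_straight(p+[80],rate=150)
ctrl.movep([455,430,90],quat(np.radians(78)))
print(ctrl.current_time(),ctrl.current_finger_gap(),ctrl.current_contact_force(),ctrl.current_ft_torque())
s=ctrl.snapshot("scene");np.savez("scene8.npz",**s)
t=ctrl.snapshot("top");np.savez("top8.npz",**t);cv2.imwrite("pics/t8.png",cv2.resize(t["img"][130:330,:220,::-1],None,fx=3,fy=3))
E
```

```text
[388.09 417.94  15.39] [ 0.39 -0.05  0.29]
[387.48 417.86   4.94] [ 0.64 -0.54  0.26] 18.3667
23.764688665861314 [-1.43 -1.1   3.49]
[388.05 418.03  25.36] 23.345541183638403 [ 0.49  0.05 -3.3 ] [-0.11 -0.13  0.03]
20.8333 23.424842073775114 [-0.5   0.42 -3.19] [ 0.01 -0.35  0.03]
```

View pics/t8.png

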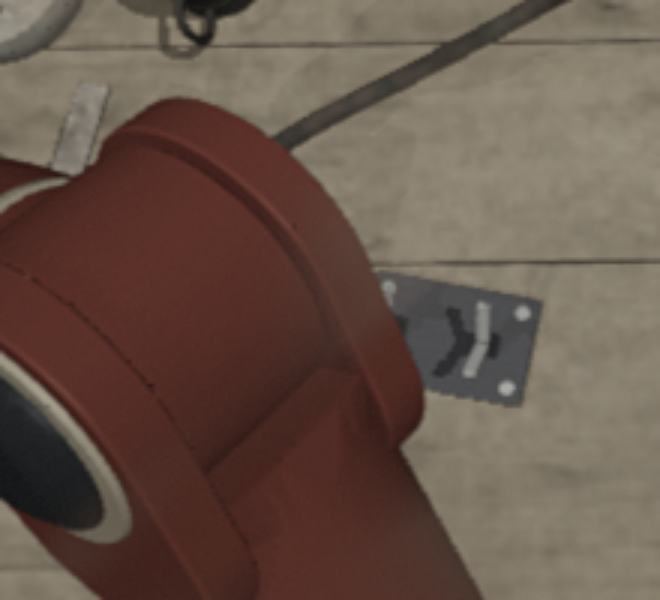

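```bash
python3 - <<'E'
from h import *
from station import ctrl
p=[455,430]
ctrl.move_straight(p+[28],rate=130)
ctrl.pause(0.1)
f0=ctrl.current_contact_force()[2];print(f0,ctrl.current_time())
z=28
while z>3.5:
    z-=2.0
    ctrl.move_straight(p+[z],rate=50)
    f=ctrl.current_contact_force()[2]
    if f-f0>1.5: print(z,f,ctrl.current_ee_pos()[2],ctrl.current_ft_torque())
    if f-f0>6: break
print(z,ctrl.current_time(),ctrl.current_ee_pos())
s=ctrl.snapshot("scene");np.savez("scene9.npz",**s)
crop(s,40,280,150,384,6,"pics/s9.png")
E
```

```text
-3.774164953503045 21.6583
4.0 -2.117354756431758 3.785551922965612 [-0.01 -0.27 -0.03]
2.0 24.9083 [454.93 429.87   1.81]
```

View pics/s9.png

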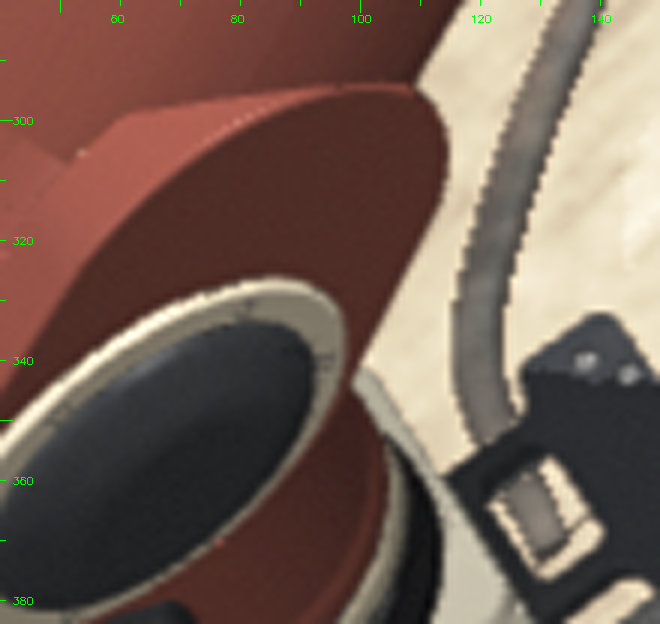

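```bash
python3 - <<'E'
from h import *
from station import ctrl
print(ctrl.current_contact_force())
ctrl.set_gripper(50)
print(ctrl.current_contact_force())
ctrl.move_straight([455,430,60],rate=150)
ctrl.movep([480,100,170],quat(np.radians(-40)))
for n in("top","scene"):
    s=ctrl.snapshot(n);np.savez(f"{n}10.npz",**s)
t=load("top10.npz");s=load("scene10.npz")
crop(t,0,130,110,330,3,"pics/t10.png");crop(s,20,250,220,384,4,"pics/s10.png")
print(ctrl.current_time(),ctrl.current_ee_pos())
E
```

```text
[-1.   -0.85 -3.88]
[0.2  0.28 0.28]
27.55 [479.81 101.42 169.46]
```

View pics/t10.png

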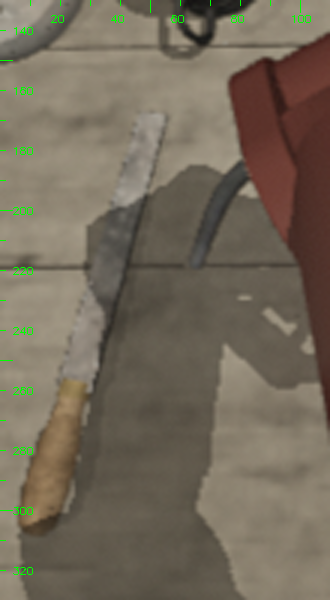

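View pics/s10.png

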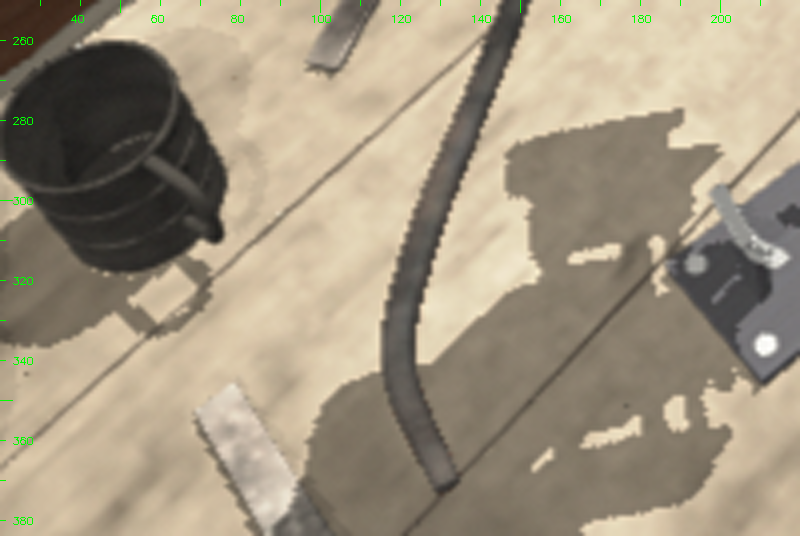

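The file now lies flat on open bench, at (53,168) to (13,303) in the top view, clear of the poker and the bench edge. Next is the long bolt.

```bash
python3 - <<'E'
from h import *
t=load("top3.npz");s=load("scene3.npz")
for n,a,b in [("tail",(273.1,156.4),(236.3,185.7)),("nut",(277.8,167),(246.2,187.4)),("shank1",(281,174.6),None),("shank2",(288.1,189.6),None),("head",(290.7,195.3),(273.3,192.9)),("shmid",None,(259.6,189.6))]:
    print(n,a and onplane(t,a,17)[:2],b and onplane(s,b,17)[:2],(a and b) and tri(t,a,s,b))
def fl(im,a,b,rad=5):pass
# shank centreline by mask, top
im=cv2.resize(t["img"],None,fx=4,fy=4,interpolation=cv2.INTER_CUBIC)
H=cv2.cvtColor(im,cv2.COLOR_RGB2HSV)
m=((H[...,1]<95)).astype(np.uint8)*255
o=np.zeros_like(m);o[150*4:200*4,268*4:297*4]=m[150*4:200*4,268*4:297*4]
o=cv2.morphologyEx(o,cv2.MORPH_OPEN,np.ones((3,3)))
c=max(cv2.findContours(o,0,1)[0],key=cv2.contourArea);r=cv2.minAreaRect(c);bx=(cv2.boxPoints(r)+.5)/4-.5
print(r[1],bx);e=sorted(bx,key=lambda p:p[1]);a=(e[0]+e[1])/2;b=(e[2]+e[3])/2
P=onplane(t,a,17);Q=onplane(t,b,17);print(P,Q,np.linalg.norm(P-Q),np.degrees(np.arctan2(*(Q-P)[1::-1])))
cv2.imwrite("pics/mb.png",o[145*4:205*4,260*4:305*4])
E
```

```text
tail [616.32 -74.35] [610.53 -75.6 ] (array([614.01, -75.6 ,  15.91]), np.float64(5.597378198446397))
nut [593.27 -83.86] [588.64 -85.55] (array([591.06, -84.89,  16.94]), np.float64(4.801370144040698))
shank1 [576.87 -90.28] None None
shank2 [ 544.77 -104.46] None None
head [ 532.68 -109.59] [ 528.   -110.22] (array([ 530.84, -110.57,   15.66]), np.float64(4.480220971976431))
shmid None [559.47 -99.15] None
(178.94033813476562, 35.389381408691406) [[268.65 158.36]
 [276.65 154.58]
 [295.78 195.01]
 [287.78 198.8 ]]
[616.18 -73.4   17.  ] [ 529.28 -111.76   17.  ] 94.99874317949912 -156.18028849746256
```

View pics/mb.png

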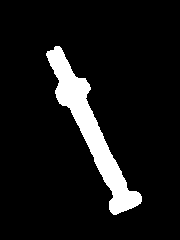

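The mask measures 95 mm for this bolt, so it is the long one. Its axis points to the head at -156.4° and its midpoint is at about (570,-93). I'll hover over it, check, and grasp.

```bash
python3 - <<'E'
from h import *
from station import ctrl
a=np.radians(-66.4);p=[561,-97.5]
ctrl.set_gripper(36)
ctrl.movep(p+[80],quat(a))
ctrl.move_straight(p+[45],rate=100)
for n in("top","scene"):
    s=ctrl.snapshot(n);np.savez(f"{n}11.npz",**s)
print(ctrl.current_time(),ctrl.current_ee_pos(),[proj(load(f"{n}11.npz"),ctrl.current_ee_pos()) for n in("top","scene")])
crop(load("top11.npz"),230,110,340,230,5,"pics/t11.png");crop(load("scene11.npz"),200,90,320,220,5,"pics/s11.png")
E
```

```text
29.5667 [561.73 -97.05  45.82] [array([285.01, 178.82]), array([258.51, 181.11])]
```

View pics/t11.png

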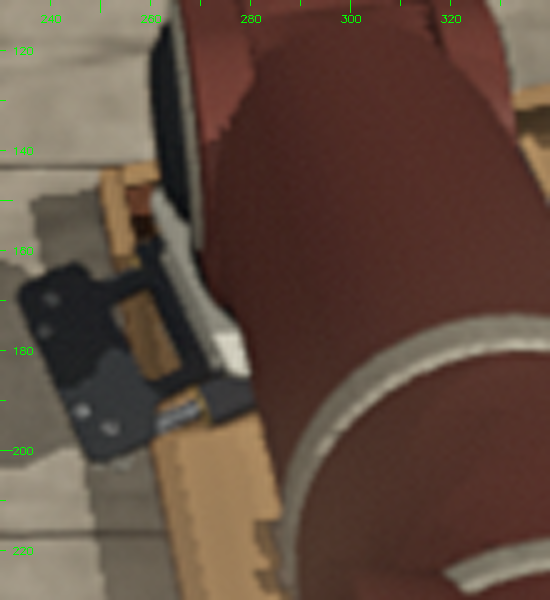

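View pics/s11.png

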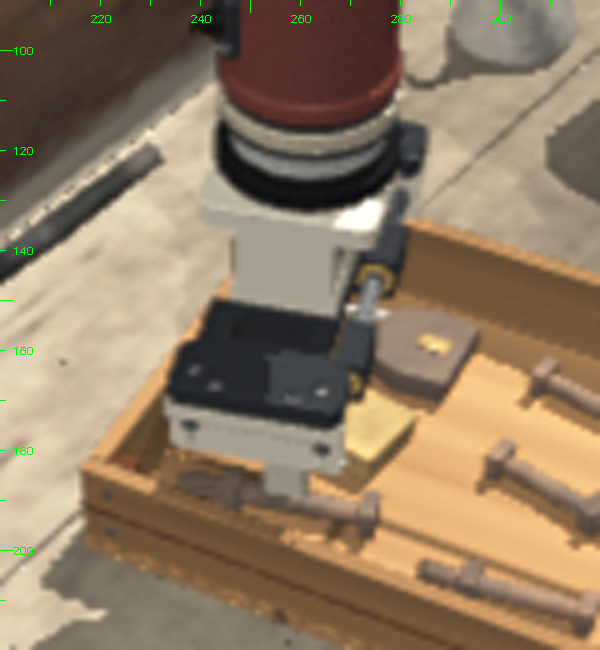

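In the scene view the near finger, near (257,188), sits over the bare shank between nut and head. I'll go down and grip.

```bash
python3 - <<'E'
from h import *
from station import ctrl
p=[561,-97.5]
ctrl.move_straight(p+[20],rate=80); print(ctrl.current_contact_force())
ctrl.move_straight(p+[11],rate=40); print(ctrl.current_ee_pos(),ctrl.current_contact_force())
ctrl.set_gripper(0,40)
print(ctrl.current_finger_gap(),ctrl.current_contact_force(),ctrl.current_ee_pos())
ctrl.move_straight(p+[30],rate=60)
print(ctrl.current_finger_gap(),ctrl.current_contact_force())
ctrl.move_straight(p+[150],rate=180)
print(ctrl.current_time(),ctrl.current_finger_gap(),ctrl.current_contact_force())
ctrl.movep([436.5,184.2,130],quat(np.radians(-10.4)))
for n in("top","scene"):
    s=ctrl.snapshot(n);np.savez(f"{n}12.npz",**s)
print(ctrl.current_time(),ctrl.current_ee_pos(),ctrl.current_finger_gap())
crop(load("top12.npz"),80,170,220,300,5,"pics/t12.png");crop(load("scene12.npz"),150,190,290,350,4,"pics/s12.png")
E
```

```text
[-0.42  0.63  0.08]
[560.84 -97.47  10.78] [-0.65 -0.01  0.64]
9.971920808327885 [ 0.1  -0.04  1.47] [561.05 -97.44  11.11]
9.814990966937621 [ 0.34  1.23 -1.61]
32.2417 9.845706866867625 [-0.64 -0.02 -1.04]
33.5167 [437.82 182.47 129.86] 9.809311538070654
```

View pics/t12.png

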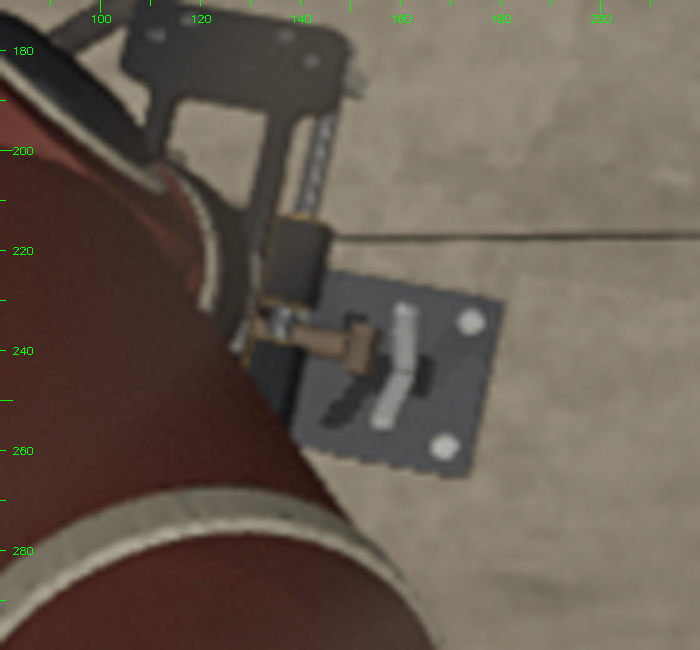

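View pics/s12.png

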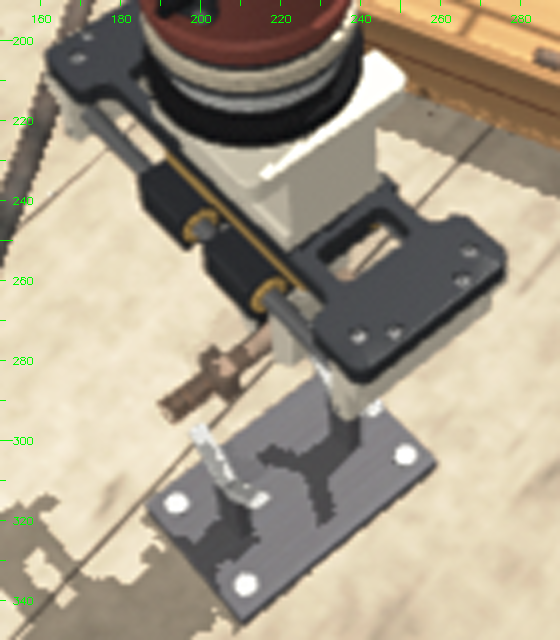

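```bash
python3 - <<'E'
from h import *
t=load("top12.npz");s=load("scene12.npz")
d=np.array([np.cos(np.radians(-100.4)),np.sin(np.radians(-100.4))])
tcp=np.array([437.2,183.2])
for nm,S,p,y,b in [("head",t,(151.5,238.9),44,(2,.6)),("tail",s,(192.1,291.6),-45,(-2,-.6)),("nut",s,(204.6,282.6),-20.5,(-2,-.6))]:
    P=onplane(S,p,136)[:2]-np.array(b); mid=P-y*d; print(nm,P,"mid",mid,"along",(mid-tcp)@d,"across",(mid-tcp)@[-d[1],d[0]])
crop(t,125,225,185,265,12,"pics/t12b.png")
E
```

```text
head [432.51 150.43] mid [440.45 193.7 ] along -10.918576666923897 across 1.3036008577412692
tail [449.3  236.91] mid [441.17 192.65] along -10.008050637425107 across 2.201609960006664
nut [444.38 212.44] mid [440.68 192.28] along -9.554296816054308 across 1.7801459416957768
```

View pics/t12b.png

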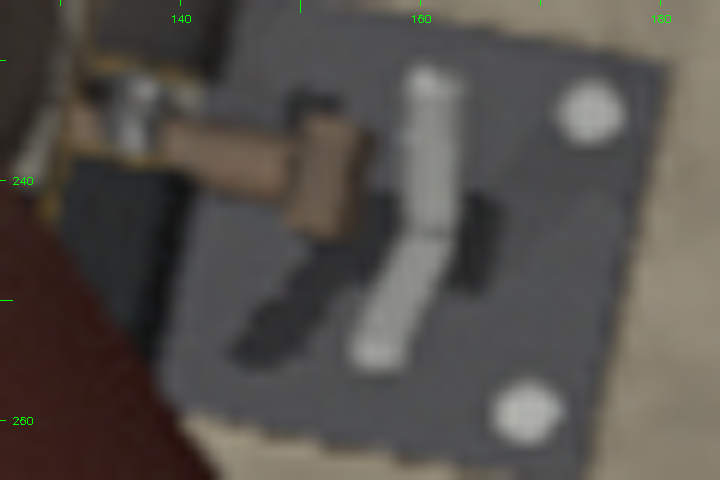

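The bolt is held with its head toward the right V. Its midpoint is 10.1 mm behind the TCP, which fits the planned grasp. I'll go just above the V's, let the arm settle, and compare bolt with rest in both views.

```bash
python3 - <<'E'
from h import *
from station import ctrl
p=[433.3,174.0]
ctrl.move_straight(p+[100],rate=120)
ctrl.move_straight(p+[71],rate=80)
ctrl.pause(0.3)
print(ctrl.current_ee_pos())
for n in("top","scene"):
    s=ctrl.snapshot(n);np.savez(f"{n}13.npz",**s)
print(ctrl.current_time(),ctrl.current_ee_pos(),ctrl.current_contact_force())
crop(load("top13.npz"),110,210,190,270,9,"pics/t13.png");crop(load("scene13.npz"),175,255,265,350,6,"pics/s13.png")
E
```

```text
[433.59 174.11  71.38]
34.85 [433.43 173.99  71.21] [-0.12 -0.01 -0.06]
```

View pics/t13.png

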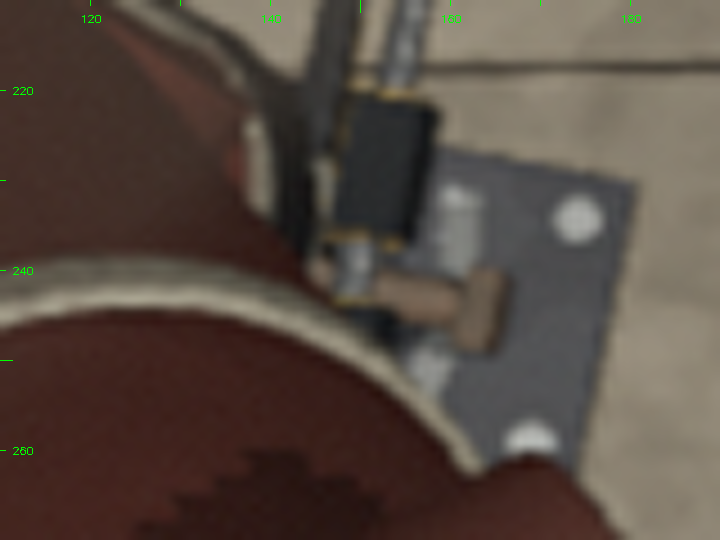

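View pics/s13.png

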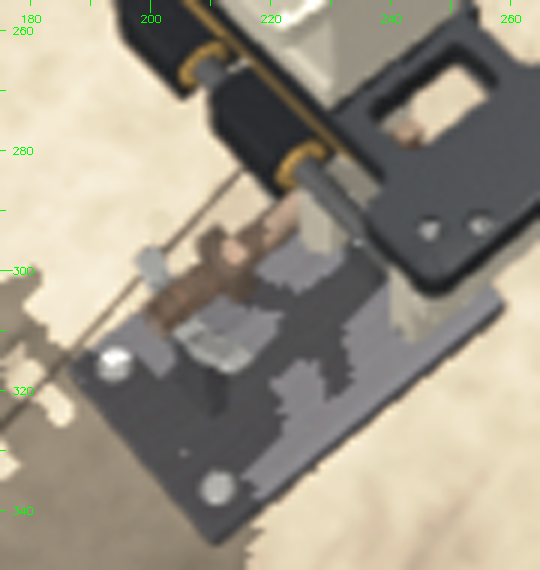

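```bash
python3 - <<'E'
from h import *
t=load("top13.npz");s=load("scene13.npz")
d=np.array([np.cos(np.radians(-100.4)),np.sin(np.radians(-100.4))]);n=np.array([-d[1],d[0]])
tcp=np.array([433.4,174.])
rel=lambda P:((P[:2]-tcp)@d,(P[:2]-tcp)@n)
print("head inner",rel(onplane(t,(160.4,243.2),84)),"top head outer",rel(onplane(t,(165.2,244.3),84)))
print("V2 outer",rel(onplane(t,(163,233.3),64)),rel(onplane(t,(162.7,242.7),49)))
print("V2 inner",rel(onplane(t,(158.2,233.3),64)),rel(onplane(t,(158.4,243.5),49)))
print("V2 vert",rel(onplane(t,(160.8,243.9),48)), "V1 vert",rel(onplane(t,(128.3,238),48)))
print("scene: V1 vert",rel(onplane(s,(207.3,310.8),48)),"V2",rel(onplane(s,(235.8,289),48)))
# scene bolt: tail end centre crop(157,312), nut centre (228,262)
print("tail",rel(onplane(s,(201,306.6),77)),"nut",rel(onplane(s,(212.6,298.4),77)))
E
python3 - <<'E'
import sys;sys.path.insert(0,'.')
from h import *
crop(load("scene13.npz"),190,275,235,325,12,"pics/s13b.png")
crop(load("top13.npz"),140,225,185,265,15,"pics/t13b.png")
E
```

```text
head inner (np.float64(28.619562095243012), np.float64(2.4580507019868105)) top head outer (np.float64(38.13660844788619), np.float64(1.9925584727241452))
V2 outer (np.float64(25.28734844491606), np.float64(23.06880984784604)) (np.float64(25.303301044462252), np.float64(5.5826734403429565))
V2 inner (np.float64(15.97027348933127), np.float64(21.44495383715145)) (np.float64(17.186500545481522), np.float64(2.557164979216411))
V2 vert (np.float64(21.847189012308498), np.float64(2.6442150669309816)) V1 vert (np.float64(-44.69922402608555), np.float64(2.914331156308369))
scene: V1 vert (np.float64(-43.14191683225989), np.float64(-0.47207461263246475)) V2 (np.float64(22.73256279177897), np.float64(-1.3480670338120888))
tail (np.float64(-53.966150722274584), np.float64(-0.18324898934102227)) nut (np.float64(-29.528985238507936), np.float64(-1.3199115819129803))
```

View pics/s13b.png

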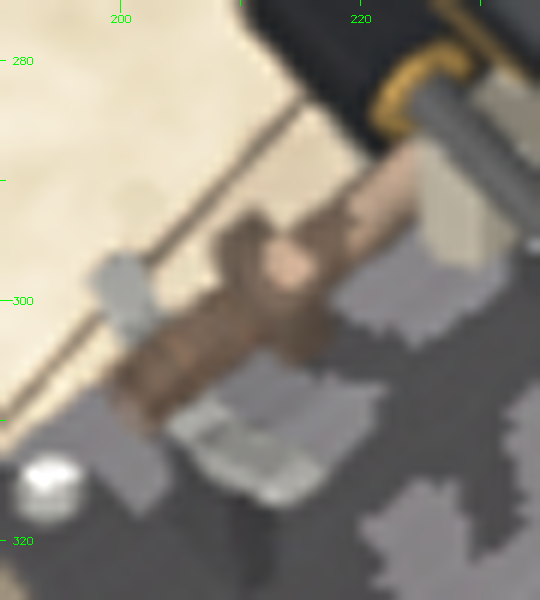

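View pics/t13b.png

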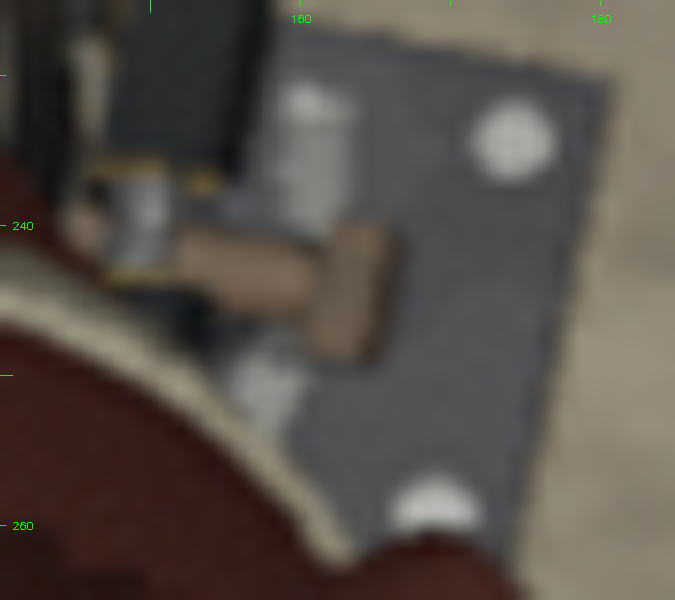

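The alignment is good in both views. The head's inner face stands about 3.3 mm beyond the V's outer face, and the sideways offset is under 1 mm. I'll lower it with force checks.

```bash
python3 - <<'E'
from h import *
from station import ctrl
p=[433.3,174.0]
ctrl.move_straight(p+[54],rate=60)
ctrl.pause(0.1);f0=np.array(ctrl.current_contact_force());print(f0)
for z in (52.5,51.5,50.7,50,49.4,48.8,48.2,47.6,47):
    ctrl.move_straight(p+[z],rate=20); ctrl.pause(.05)
    f=np.array(ctrl.current_contact_force());print(z,ctrl.current_ee_pos(),f)
    if f[2]-f0[2]>5: break
for n in("top","scene"):
    s=ctrl.snapshot(n);np.savez(f"{n}14.npz",**s)
print(ctrl.current_time(),ctrl.current_ft_torque(),ctrl.current_finger_gap())
crop(load("top14.npz"),140,225,185,265,15,"pics/t14.png");crop(load("scene14.npz"),175,255,265,350,6,"pics/s14.png")
E
```

```text
[ 0.05  0.24 -0.75]
52.5 [433.35 174.    52.58] [-0.25 -0.3  -0.02]
51.5 [433.3  173.99  51.5 ] [ 0.62 -0.31 -0.53]
50.7 [433.45 174.07  50.75] [0.71 0.31 0.2 ]
50 [433.66 174.08  50.14] [0.98 0.16 1.33]
49.4 [433.99 174.09  49.73] [ 0.8  -0.93  3.59]
48.8 [434.28 174.09  49.38] [ 1.43 -1.53  6.22]
37.2833 [-0.33 -0.42 -0.02] 9.43359380781793
```

View pics/t14.png

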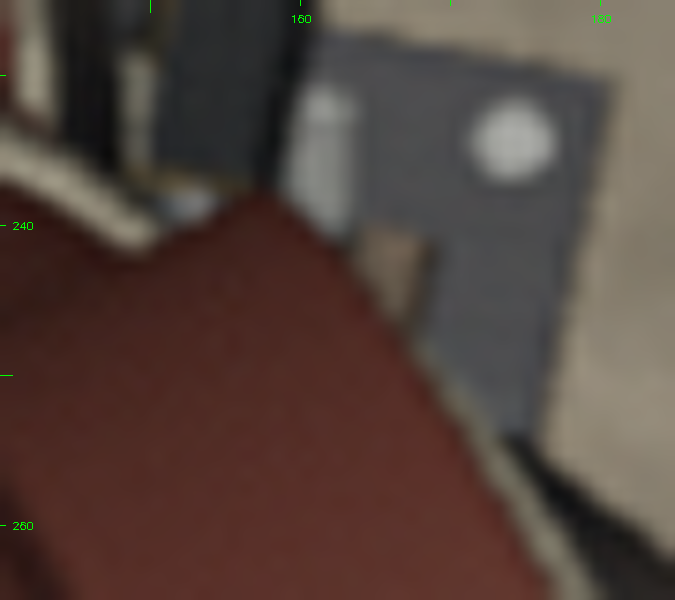

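View pics/s14.png

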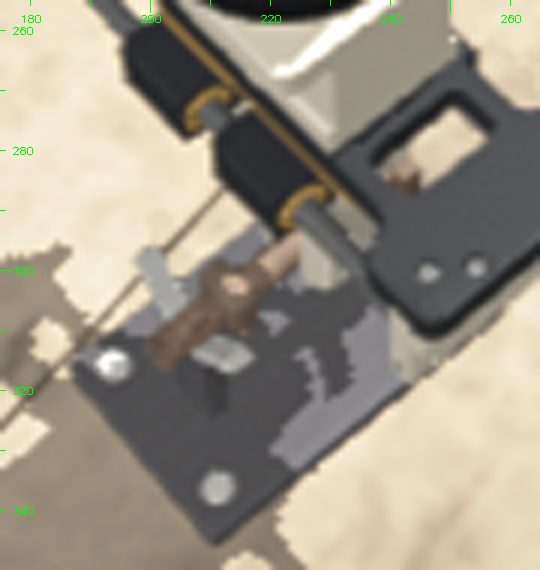

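Contact came at the expected height, and the V's are pulling the bolt about 1 mm in +x. I'll follow that sideways, press lightly, check, then let go.

```bash
python3 - <<'E'
from h import *
from station import ctrl
for p in ([434.6,173.8,48.8],[434.9,173.8,48.2],[434.9,173.8,47.7]):
    ctrl.move_straight(p,rate=20); ctrl.pause(.1)
    f=np.array(ctrl.current_contact_force());print(ctrl.current_ee_pos(),f,ctrl.current_ft_torque())
    if f[2]>11: break
E
```

```text
[434.54 174.07  49.15] [-0.23 -0.22  5.83] [-0.09 -0.11 -0.09]
[434.66 174.08  48.98] [-1.05 -1.47  9.78] [-0.23  0.19 -0.11]
[434.68 174.08  48.92] [-1.35 -1.59 13.58] [-0.32  0.32 -0.07]
```

It is seated: stiff at z ≈ 49, as expected. Releasing.

```bash
python3 - <<'E'
from h import *
from station import ctrl
ctrl.move_straight([434.7,173.9,48.6],rate=20)
ctrl.set_gripper(40); print(ctrl.current_contact_force())
ctrl.move_straight([434.7,173.9,130],rate=120)
ctrl.movep([560,-60,200],quat(np.radians(-30)))
for n in("top","scene"):
    s=ctrl.snapshot(n);np.savez(f"{n}15.npz",**s)
print(ctrl.current_time())
crop(load("top15.npz"),110,215,190,270,9,"pics/t15.png");crop(load("scene15.npz"),175,265,265,350,7,"pics/s15.png")
s=load("scene15.npz");cv2.imwrite("pics/s15full.png",cv2.resize(s["img"][:,:,::-1],(800,600)))
E
```

```text
[ 0.06 -0.23  0.09]
41.275
```

View pics/t15.png

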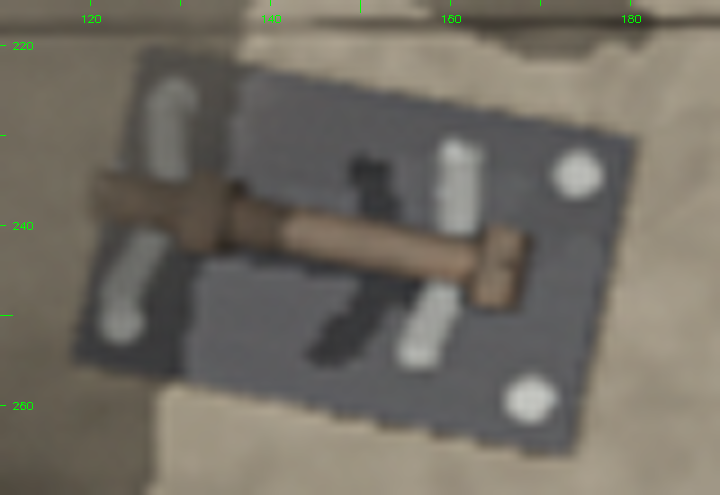

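View pics/s15.png

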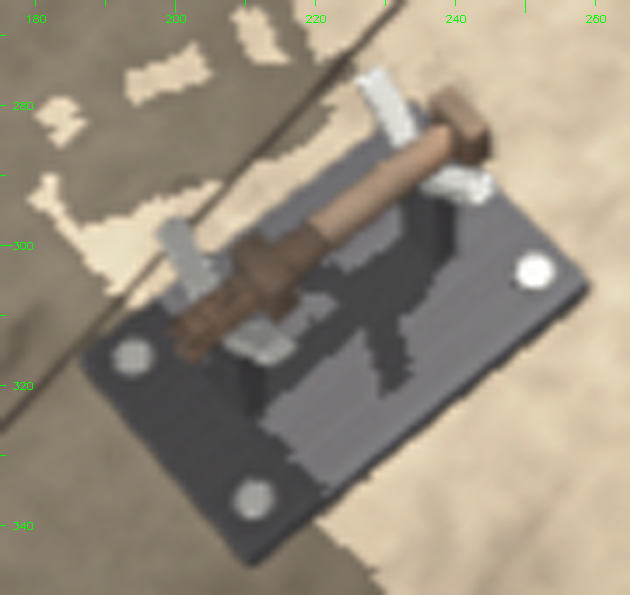

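View pics/s15full.png

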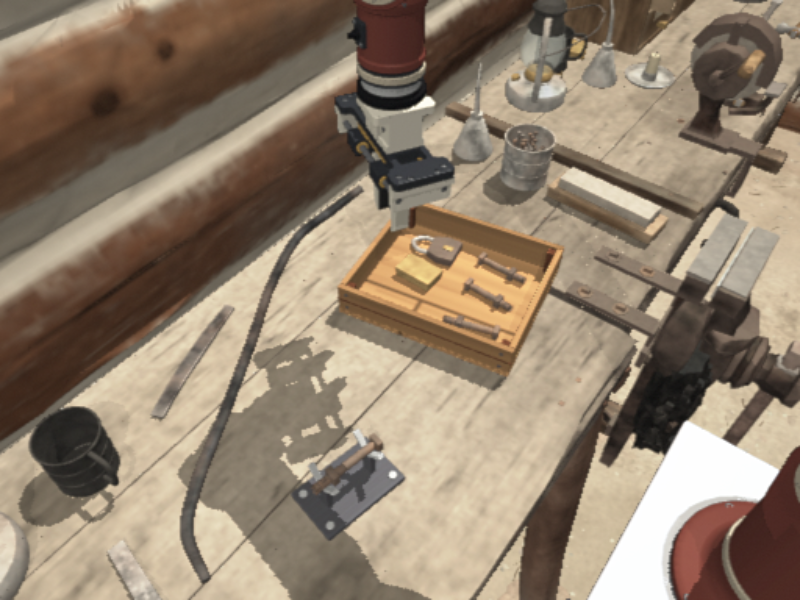

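```bash
python3 - <<'E'
from h import *
from station import ctrl
t=load("top15.npz");s=load("scene15.npz")
print("head",tri(t,(164.8,244.6),s,(241,283)),"nut",tri(t,(133.6,238.7),s,(213.2,303.3)))
f=load("top10.npz")
print("file", onplane(f,(14,303),5),onplane(f,(51.5,168),15))
ctrl.finish_job();print(ctrl.current_time())
E
```

```text
head (array([427.49, 141.09,  56.69]), np.float64(5.417721203566728)) nut (array([440.2 , 203.3 ,  57.43]), np.float64(4.064486170312461))
file [317.55 458.78   5.  ] [597.36 396.56  15.  ]
the job is handed in; nothing more can be done
the job is handed in; nothing more can be done
```

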